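# Clamp a latch block in the bench jig with the fine-feed knob

## Task

Stand the grey rectangular latch block squarely in the clamp jig, on the bed in the gap between the rubber pad and the stop screws of the steel fence, with its two 50 x 40 mm faces towards them, and let go. Then turn only the small inner knob clockwise until the pad holds the block snugly against the stop screws with a spring force of about 10 N (never 25 N), and leave it so. The wide outer ring under the knob is a preset that must not be turned, and the other things on the bench stay where they are.

Things in the scene. Friction and masses are not known exactly. Their poses are not given: they have to be found in the camera images.
- block_mid (a point): Latch block: grey plastic rectangular block, 50 mm long (its x axis) x 30 mm thick (y) x 40 mm tall (z), about 0.1 kg, loose, standing upright on the bench; three dark marks in a row along the middle of its top. This point is its centre, 20 mm above its underside. A grey plastic roller of similar height stands near it (round, 38 mm across): not wanted.
- latch_block: The same latch block as a solid body; this origin is the centre of its underside.
- nest_bed (a point): Point on the top of the jig's flat dark steel bed (12 mm above the bench). The axes are those of the whole jig, which is fixed to the bench: z up, y is the clamping direction, from pad to fence, x is along the faces of pad and fence. The block belongs centred at x = 0 of this frame (within 10 mm), with its own y axis along this y axis (either way round), standing on the bed.
- jaw: Sliding jaw with its black rubber pad (34 mm wide, 30 mm high), coming out of the grey gear housing; origin at the centre of the unloaded pad's face, 20 mm above the bed; y points at the fence. The pad is sprung, about 6 N per mm. It pushes the free block along the bed with about 1 N; once the block is home, pad force rises by about 70 N per rad of knob turn, torque on the knob by about 0.012 N m per newton.
- fence_face (a point): Point on the steel fence's face towards the pad, 20 mm above the bed; axes as the jig's. The fence is 100 mm wide, 16 mm thick, 34 mm high above the bed, fixed, at a different distance each time. From this face two round stop screws (12 mm across, at x = -14 and +14 mm) stand out towards the pad; the block comes to rest on their ends. How far they stand out is not measured: anything from 2 to 10 mm.
- fence: The fence with its stop screws as a solid body; origin at the foot of its face, on the bed. At the start the gap between pad and screw ends is 41 to 60 mm, so the block fits loosely.
- knob_top (a point): Centre of the top of the inner (fine feed) knob: plain metal cylinder with a vertical axis, 24 mm across, rising 26 mm above the flat top of the outer ring; it can be pinched across any diameter. Its axis lies 85 mm behind (towards -y of the jig) the jaw origin's place at joint value 0.
- fine_knob (a joint): Angle of the inner knob in rad, 0 to 2.9, growing clockwise seen from above; starts at 0 to 0.2. Each rad drives the jaw 12 mm towards the fence. Friction about 0.25 N m, steady while turning (when turned in steps, a gripper may feel only about 0.1 N m at rest between them); it stays where it is left. The block is home 0.9 to 2.5 rad after the start.
- ring_mark (a point): Mark on the top of the outer (coarse preset) ring, 26 mm from the knob's axis: flat metal disc 56 mm across and 14 mm high, concentric with and directly below the inner knob; its top is 62 mm above the bench. It turns easily. It must stay as found.
- roller: The round grey roller, 38 mm across, 36 mm high; origin at its underside. To be left alone.
- oil: White plastic bottle, 44 mm across, 110 mm high; to be left alone. Origin at its underside.
- driver: Screwdriver lying on the bench; to be left alone.
There are look-alikes about, which are no part of the job. Leave any green, pink or red look-alike of the latch_block alone.

How it is judged:
On the way:
1. the block stands free in the gap between pad and fence, released; the pad does not press it yet (x of block_mid in the frame of nest_bed between -0.012 and 0.012 m and z of block_mid in the frame of nest_bed between 0.017 and 0.023 m and y of block_mid in the frame of jaw above 0.01 m and y of block_mid in the frame of fence_face below -0.01 m and angle between the y axis of block_mid and the y axis of nest_bed, either way round below 0.15 rad and contact force between the fingers and latch_block below 0.1 N and contact force between jaw and latch_block below 3 N), for 0.2 s.
At the end, for the whole second after the job is handed in: The block stands on the bed between pad and fence, centred along the faces within 12 mm, square within 0.06 rad and upright, at rest; the pad presses it with 5 to 16 N and it bears on the fence's stop screws with more than 4 N (x of block_mid in the frame of nest_bed between -0.012 and 0.012 m and z of block_mid in the frame of nest_bed between 0.017 and 0.023 m and angle between the y axis of block_mid and the y axis of nest_bed, either way round below 0.06 rad and angle between block_mid's own z axis and vertical below 0.06 rad and contact force between jaw and latch_block between 5 and 16 N and contact force between fence and latch_block above 4 N and linear speed of latch_block below 0.01 m/s); the robot touches nothing.
It fails at once if the outer ring is turned (its mark moves more than 3 mm) (distance of ring_mark from where it was at the start of the episode above 0.003 m).
It fails at once if the pad presses the block with more than 25 N (contact force between jaw and latch_block above 25 N).
It fails at once if another thing on the bench is shifted by more than 20 mm (distance of any of roller, oil, driver from where it was at the start of the episode above 0.02 m).
It also fails if it takes over 72 s, if anything falls off the work surface, if the arm or the gripper's body presses on something with over 40 N, if the wrist force passes 120 N, or if a joint passes its speed limit or range.

## Robot

A 7-joint arm with a two-finger parallel gripper is mounted at the origin on the work surface. World frame = base frame: x ahead of the robot, y to its left, z up, the work surface at z = 0. Lengths are in m, angles in rad, forces in N, time in s.
With the tool pointing down it reaches from about 0.4 to 0.85 m from the base axis. Payload 4.5 kg.
Tool frame: the origin (TCP) lies on the centre line of the jaws, within the pads' length; the fingertips stand 14 mm ahead of it and the grasp point (between the pads) lies 5 mm behind it (nose_length is the distance from the TCP to the fingertips, in m); x points along the fingers, y is the direction in which the jaws open and shut, and the axes are right-handed (so a half turn about x gives the same grasp; the last joint's range is limited). The gripper opens to 88 mm and grips with 3 to 60 N. Pads are 18 mm wide; open, the fingers measure 123 mm over their backs; the gripper's body (75 mm by 187 mm) begins 45 mm behind the grasp point.
Start: joints at [-1.069, 0.689, -0.195, 1.565, 0.157, 0.902, -0.215], TCP at [0.282, 0.558, 0.23] pointing down, gripper open.
Joint ranges: [-3.01, 3.01], [-0.46, 2.08], [-1.47, 1.51], [0.13, 2.56], [-1, 4.14], [0.04, 2.09], [-2.66, 2.66]. Speed limits (rad/s): [2.57, 2.57, 3.14, 3.14, 3.14, 3.14, 3.14].

## Interface

Orientations are given as a unit quaternion [x, y, z, w].
In Python, from plant import get_state, snapshot, camera_params, finish_job, boxes_of, silhouettes, spot_point, nose_length gives the robot as it stands.
- The arm moves only by the tool apply_moves, never from a script. Its arguments are lists of equal length, an entry for each row: "delta_pos": the shift along the tool's x, y, z in cm, a list of three; "yaw": the turn about the tool's x in rad; "gripper": the opening in per cent of the stroke, from 0 (shut) to 100 (fully open). A call has 1 to 10 rows; each row is the pose to reach, as a shift and turn from the pose measured when the call began, along the tool's axes at that moment; what a row does not reach only later rows make up. A row lasts 1/12 s, in which the tool goes at most 41.7 mm and 7.16 degrees, less where a joint would pass 70% of its speed; a pose out of reach is approached as far as the arm can. A call with a gripper value outside its range is refused whole. The fingers move at their own pace and stop on an object; "force" is the grip in N (left out, the last holds). Time passes only in rows, so rows that repeat a pose let the fingers close. It gives the time, the measured TCP pose, the force and the opening at its end, in the units of the state.
- get_state(): the state, without advancing time (a new reading comes with each control period).
- snapshot(name): name is "scene" or "top" or "wrist"; returns the picture (420x560x3 uint8, red, green, blue); there is no depth.
- camera_params(name): a dict with "fovy" (degrees; the focal length in pixels is half the picture's height over the tangent of half this angle, whatever the lens; pixels are square), "cx", "cy" (the principal point, pixels), "position" and "orientation" of the camera in the world. Camera axes: x right, y down, z forward; pixel columns grow to the right and rows downward; lengths in m; the calibration is good to about 2 mm. The wrist camera is an equidistant fisheye: a pixel r from the principal point sees the ray r / f radians off the axis. A picture is of the moment at which its call begins: read the wrist's pose just before it. camera_params takes no time and is no camera call; for the wrist camera it gives the pose at the moment of the call.
- finish_job(): hands the job in, once; it reports no verdict.
Trained networks look in the newest picture that a camera, given by its name, has taken for a name from the list of things; names that differ only in an ending like _2 or _b are one class to them, and where a whole thing is asked for, a point or a joint stands for the part that bears it (a point fixed in the world has none). Each returns a list of dicts, best first, with "score" (0 to 1); they miss things now and then, are a little off and sometimes report something else, mostly with a low value. They report only what shows in the picture. A call takes as long as a camera call. They do not tell look-alikes from the thing itself.
- boxes_of(thing, camera): "bbox" ([left, top, width, height] in pixels, round what is visible of it).
- silhouettes(thing, camera): "mask" (420x560 bool, what is visible of it) and "bbox" ([left, top, width, height] in pixels, round what is visible of it).
- spot_point(thing, camera): "pixel" ([column, row] in pixels: a listed point, or the origin of a listed thing).
The state is a dict: "clock": time; "q": joint angles; "qd": joint speeds; "joint_torque": joint torques, N m; "tool_pos": TCP position; "eef_rot": TCP orientation; "contact_force": force on the tool from outside, world axes, zero at the start; "moment": the same for the moment, N m; "opening": opening from 0.0 (shut) to 1.0 (fully open).
Only numpy, scipy, OpenCV 4.12 (cv2) and the standard library are available. Lean on these libraries where they do the work, as an engineer would, in place of code of your own. Each camera call takes 0.05 s, during which the arm holds its last target.

## Working session

There is one attempt and no reset: what is moved stays moved. The work goes in short steps, Python scripts to look and compute and a tool call to move; the robot and the scene stay as the last step left them, time stands still between calls to the robot, and variables do not carry over. Pictures are saved under pics/ and viewed, and the job is handed in when it is done.

Besides the shell and the picture viewer there is one more tool, called after "Emit:" in YAML: its name, and indented under it one key for each argument. apply_moves: Moves the arm, as the interface text tells. Its arguments: {"type":"object","properties":{"delta_pos":{"type":"array"},"yaw":{"type":"array"},"gripper":{"type":"array"},"force":{"type":"number"}},"required":["delta_pos","yaw","gripper"]}

```bash
ls; mkdir -p pics; python3 - <<'E'
from plant import *
import cv2
s=get_state();print(s)
print(nose_length if not callable(nose_length) else nose_length())
for n in("scene","top","wrist"):
    print(n,camera_params(n)); im=snapshot(n); cv2.imwrite(f"pics/{n}0.png",im[:,:,::-1])
E
```

```text
pics
{'clock': 0.0, 'q': array([-1.06915864,  0.68998418, -0.19453902,  1.56634143,  0.15732922,
        0.9024404 , -0.21508306]), 'qd': array([ 5.69822917e-04, -9.75096324e-04,  7.11677937e-04,  8.14401881e-04,
        1.36333706e-03,  1.58153488e-03,  7.38763260e-05]), 'joint_torque': array([ 8.39677559e-04, -5.27554071e+01, -1.26672439e+00, -1.53435820e+01,
       -5.26903197e-02,  6.62354840e-03,  1.72882551e-04]), 'tool_pos': array([0.28160092, 0.55726141, 0.22921123]), 'eef_rot': array([ 0.16323346,  0.68796153, -0.16447372,  0.6877588 ]), 'contact_force': array([-0.32003933,  1.06342713,  0.24228998]), 'moment': array([-0.03454728, -0.01818931,  0.00204859]), 'opening': 1.0026685820036614}
0.014
scene {'fovy': 57.00140429470958, 'cx': 276.0795135104468, 'cy': 199.38290162121706, 'position': array([1.06590315, 0.11724999, 0.56041983]), 'orientation': array([ 0.55189191,  0.72853765, -0.32472721, -0.24331145])}
top {'fovy': 51.52873832040984, 'cx': 275.4932474610363, 'cy': 212.33158611189216, 'position': array([ 0.41397053, -0.01825413,  1.14370438]), 'orientation': array([-0.70172748,  0.71053812, -0.04335139,  0.02889243])}
wrist {'fovy': 65.70646984690485, 'cx': 279.40104226047146, 'cy': 213.1282977767336, 'position': array([0.20663484, 0.59537111, 0.38444638]), 'orientation': array([0.84054411, 0.51726587, 0.08354212, 0.13763116])}
```

View pics/scene0.png

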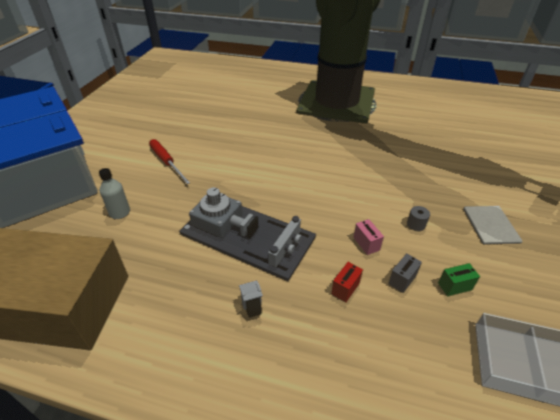

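View pics/top0.png

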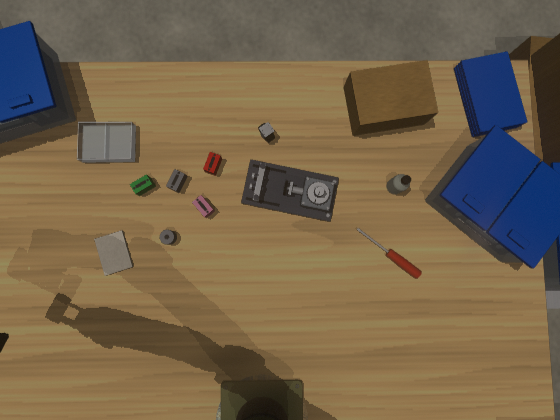

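View pics/wrist0.png

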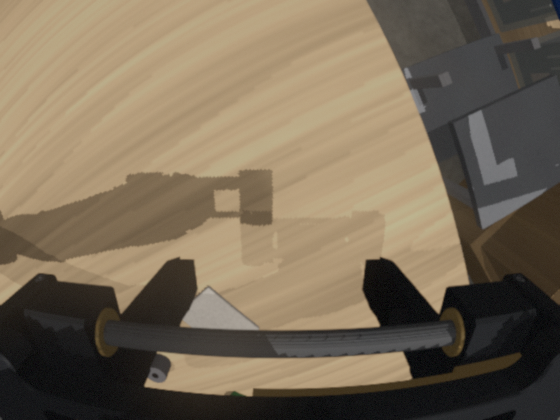

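```bash
cat > h.py <<'E'
from plant import *
import numpy as np, cv2
from scipy.spatial.transform import Rotation as R
def f_of(p): return 210/np.tan(np.radians(p["fovy"])/2)
def ray(p,uv,fish):
    f=f_of(p); d=np.array([uv[0]-p["cx"],uv[1]-p["cy"]])/f
    if fish:
        th=np.linalg.norm(d); v=np.r_[d/max(th,1e-9)*np.sin(th),np.cos(th)]
    else: v=np.r_[d,1.]; v/=np.linalg.norm(v)
    return R.from_quat(p["orientation"]).apply(v)
def onz(p,uv,z,fish=False):
    r=ray(p,uv,fish); o=p["position"]; return o+r*(z-o[2])/r[2]
def proj(p,X,fish=False):
    c=R.from_quat(p["orientation"]).inv().apply(np.asarray(X)-p["position"]); f=f_of(p)
    if fish:
        n=np.linalg.norm(c[:2]); th=np.arctan2(n,c[2]); return np.array([p["cx"],p["cy"]])+f*th*c[:2]/n
    return np.array([p["cx"],p["cy"]])+f*c[:2]/c[2]
def save(im,name,box=None,k=1):
    if box: im=im[box[1]:box[3],box[0]:box[2]]
    im=cv2.resize(im,None,fx=k,fy=k,interpolation=cv2.INTER_CUBIC); cv2.imwrite(f"pics/{name}.png",im[:,:,::-1])
def world2tool(dw,rot): return R.from_quat(rot).inv().apply(dw)
E
python3 - <<'E'
from h import *
a=cv2.imread("pics/scene0.png")[:,:,::-1]
save(a,"cropA",(170,170,500,330),2.4)
b=cv2.imread("pics/top0.png")[:,:,::-1]
save(b,"cropB",(110,100,350,260),3.3)
p=camera_params("top")
for n,uv,z in[("dark",(177,181),.04),("light",(267,131),.04),("red",(213,163),.04),("roller",(168,237),.036),("knob",(319,193),.088),("oil",(400,183),.05),("drv",(390,253),.01),("fence",(260,182),.046)]: print(n,onz(p,uv,z).round(3))
E
```

```text
dark [0.61  0.209 0.04 ]
light [ 0.74  -0.022  0.04 ]
red [0.656 0.117 0.04 ]
roller [0.468 0.231 0.036]
knob [ 0.569 -0.148  0.088]
oil [ 0.598 -0.361  0.05 ]
drv [ 0.42 -0.34  0.01]
fence [ 0.605 -0.003  0.046]
```

View pics/cropA.png

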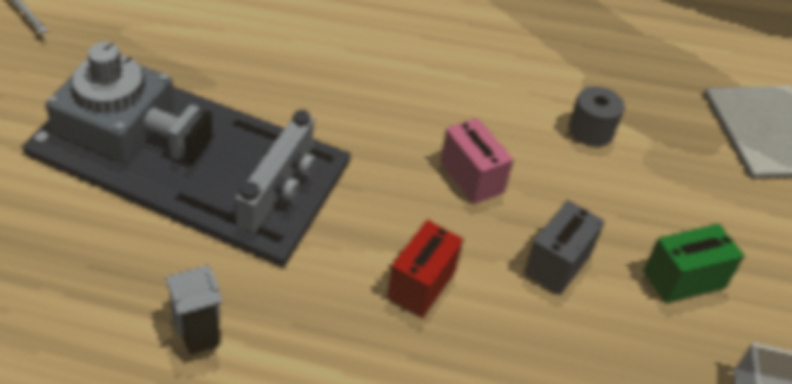

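View pics/cropB.png

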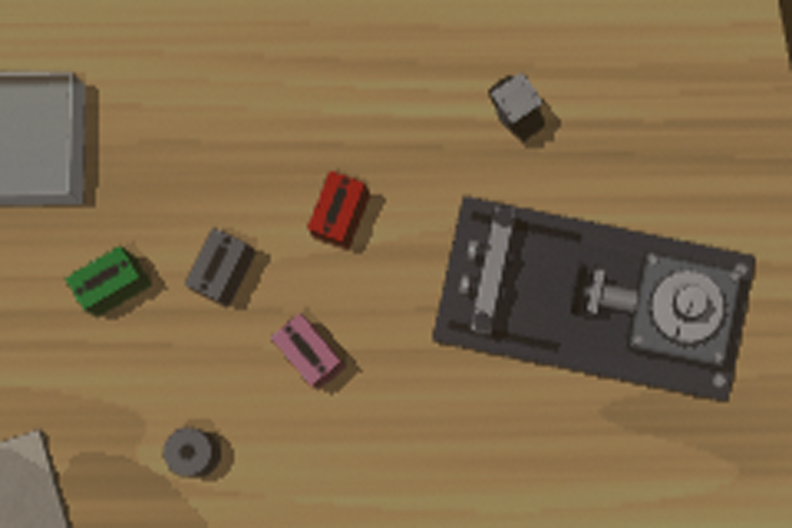

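```bash
cat >> h.py <<'E'
def plan(pos,ydir=None):
    """print delta(cm) & yaw to reach world pos with tool y along +-ydir(2d)"""
    s=get_state(); Rm=R.from_quat(s["eef_rot"]); M=Rm.as_matrix()
    d=Rm.inv().apply(np.asarray(pos)-s["tool_pos"])*100
    yaw=None
    if ydir is not None:
        c=M.T@np.r_[ydir,0]; yaw=np.arctan2(c[2],c[1]); yaw=(yaw+np.pi/2)%np.pi-np.pi/2
    print("clock",round(s["clock"],2),"pos",s["tool_pos"].round(4),"toolx",M[:,0].round(3),"tooly",M[:,1].round(3),"q",s["q"].round(2),"F",s["contact_force"].round(1),"open",round(s["opening"],3))
    print("delta cm",d.round(2),"yaw",None if yaw is None else round(yaw,4), "alt",None if yaw is None else round(yaw-np.sign(yaw)*np.pi,3))
E
python3 - <<'E'
from h import *
p=camera_params("top"); 
for t in("latch_block","jaw","fence"):
    for m in silhouettes(t,"top")[:6]:
        c,_=cv2.findContours(m["mask"].astype(np.uint8),0,1)
        c=max(c,key=cv2.contourArea); pts=np.array([onz(p,q,.03)[:2] for q in c[:,0]],np.float32)*1000
        print(t,round(m["score"],2),m["bbox"],cv2.minAreaRect(pts))
for t in("nest_bed","jaw","fence_face","knob_top","ring_mark","block_mid"):
    z=dict(nest_bed=.012,jaw=.032,fence_face=.032,knob_top=.088,ring_mark=.062,block_mid=.02)[t]
    for m in spot_point(t,"top")[:4]: print(t,round(m["score"],2),np.round(m["pixel"],1),onz(p,m["pixel"],z).round(4))
M=R.from_quat(get_state()["eef_rot"]).as_matrix(); print(M.round(3))
plan([.61,.209,.2],[.05,-.04])
E
```

```text
latch_block 0.68 [203.6, 152.2, 17.2, 22.8] ((657.9889526367188, 118.95612335205078), (37.218387603759766, 54.901832580566406), 69.90514373779297)
latch_block 0.65 [192.9, 196.3, 20.3, 20.4] ((545.5988159179688, 144.297607421875), (56.57524490356445, 30.2496337890625), 40.69537353515625)
latch_block 0.57 [165.1, 169.3, 21.8, 25.0] ((612.5016479492188, 212.8872528076172), (38.642120361328125, 49.70952224731445), 62.73484420776367)
latch_block 0.52 [130.1, 173.0, 23.7, 22.7] ((603.3428344726562, 299.6885070800781), (39.54011154174805, 54.05426788330078), 29.223804473876953)
jaw 0.74 [283.0, 182.8, 20.7, 14.1] ((589.6092529296875, -86.74063110351562), (49.26805877685547, 34.07563400268555), 89.12602996826172)
jaw 0.72 [249.7, 163.9, 21.2, 37.9] ((608.3543701171875, 4.116071701049805), (31.84199333190918, 101.44818878173828), 82.3534164428711)
fence 0.69 [249.8, 163.3, 17.6, 37.9] ((607.739501953125, 5.192495346069336), (37.48590087890625, 104.76802062988281), 79.20228576660156)
fence 0.31 [360.8, 231.9, 59.1, 46.6] ((420.71368408203125, -330.4580383300781), (190.08071899414062, 25.74055
[... 277 characters left out ...]
 0.33 [171.1 235.1] [0.4727 0.2245 0.032 ]
fence_face 0.79 [261.9 184.1] [ 0.6016 -0.0076  0.032 ]
knob_top 0.61 [319.2 187.1] [ 0.5833 -0.1489  0.088 ]
ring_mark 0.53 [315.6 204.6] [ 0.5431 -0.1421  0.062 ]
block_mid 0.78 [200.9 205.3] [0.5496 0.1511 0.02  ]
block_mid 0.7 [175.3 179.5] [0.6181 0.2178 0.02  ]
block_mid 0.63 [140.3 187.9] [0.5969 0.3081 0.02  ]
block_mid 0.55 [214.2 160.9] [0.6665 0.1168 0.02  ]
[[ 0.     0.451  0.893]
 [ 0.     0.893 -0.451]
 [-1.     0.     0.   ]]
clock 0.6 pos [0.2818 0.5579 0.2301] toolx [ 0.  0. -1.] tooly [0.451 0.893 0.   ] q [-1.07  0.69 -0.19  1.57  0.16  0.9  -0.22] F [-0.6  0.1  0.3] open 0.998
delta cm [  3.   -16.34  45.02] yaw -1.3638 alt 1.778
```

```bash
python3 - <<'E'
from h import *
p=camera_params("wrist"); s=get_state(); M=R.from_quat(s["eef_rot"]).as_matrix()
for X in([s["tool_pos"]-[0,0,.19]]): print(proj(p,X,True))
for uv in((280,213),(280,100),(280,250)):
    print(uv, (M.T@(onz(p,uv,.04,True)-s["tool_pos"])).round(3))
E
```

```text
[279.58677257 185.69426681]
(280, 213) [0.19  0.    0.031]
(280, 100) [ 0.19   0.    -0.093]
(280, 250) [0.19  0.    0.077]
```

Emit:
apply_moves:
  delta_pos:
    - [1, -1.6, 4]
    - [1, -3.2, 8]
    - [2, -5, 12]
    - [2, -6.5, 16]
    - [2, -8, 20]
    - [2, -10, 24]
    - [2, -11, 28]
    - [2, -12, 32]
    - [2, -13, 36]
    - [2, -14, 38]
  yaw: [0.12, 0.24, 0.36, 0.48, 0.6, 0.72, 0.84, 0.96, 1.08, 1.2]
  gripper: [90, 90, 90, 90, 90, 90, 90, 90, 90, 90]

```text
clock: 1.43
tool_pos: [0.561, 0.259, 0.2104]
eef_rot: [0.526, 0.472, -0.525, 0.474]
contact_force: [-1.3, 0.7, 0.4]
opening: 0.897
```

```bash
python3 - <<'E'
from h import *
plan([.614,.213,.2],[.05,-.04])
E
```

```text
clock 1.43 pos [0.561  0.259  0.2104] toolx [ 0.003 -0.    -1.   ] tooly [ 0.994 -0.105  0.003] q [-0.57  0.7   0.11  1.62 -0.09  0.82 -0.53] F [-1.3  0.7  0.4] open 0.897
delta cm [1.06 5.75 4.02] yaw 0.5697 alt -2.572
```

Emit:
apply_moves:
  delta_pos:
    - [1, 2, 1.5]
    - [1, 4, 3]
    - [1, 5.7, 4]
    - [1, 5.7, 4]
    - [1, 5.7, 4]
    - [1, 5.7, 4]
    - [1, 5.7, 4]
  yaw: [0.12, 0.24, 0.36, 0.45, 0.5, 0.5, 0.5]
  gripper: [90, 90, 90, 90, 90, 90, 90]

```text
clock: 2.02
tool_pos: [0.6133, 0.2135, 0.2004]
eef_rot: [0.627, 0.329, -0.625, 0.329]
contact_force: [-0.2, -0.1, 0.2]
opening: 0.898
```

```bash
cat > w.py <<'E'
from h import *
import sys
p=camera_params("wrist"); im=snapshot("wrist"); save(im,sys.argv[1],None,1.4)
np.save("w.npy",dict(p=p,im=im),allow_pickle=True)
E
python3 w.py w1; python3 - <<'E'
from h import *
plan([.614,.213,.2])
p=camera_params("wrist")
for m in silhouettes("latch_block","wrist")[:6]:
        c,_=cv2.findContours(m["mask"].astype(np.uint8),0,1)
        c=max(c,key=cv2.contourArea); pts=np.array([onz(p,q,.04,True)[:2] for q in c[:,0]],np.float32)*1000
        print(round(m["score"],2),m["bbox"],cv2.minAreaRect(pts))
E
```

```text
clock 2.07 pos [0.6133 0.2136 0.2005] toolx [ 0.002  0.    -1.   ] tooly [ 0.824 -0.567  0.002] q [-0.53  0.77  0.24  1.53 -0.22  0.87 -0.82] F [ 1.   0.4 -0. ] open 0.9
delta cm [0.05 0.1  0.01] yaw None alt None
0.97 [247.1, 243.3, 38.0, 49.8] ((550.3075561523438, 151.09176635742188), (65.70266723632812, 33.017635345458984), 37.138126373291016)
0.95 [333.6, 210.0, 50.4, 44.1] ((658.0015258789062, 129.60702514648438), (45.79608154296875, 53.00898742675781), 71.30810546875)
0.73 [257.1, 167.1, 47.5, 40.9] ((613.9155883789062, 218.95712280273438), (37.44295120239258, 49.930721282958984), 64.39006805419922)
0.59 [193.1, 101.7, 57.1, 46.8] ((604.3391723632812, 303.04779052734375), (32.63873291015625, 52.618309020996094), 30.420164108276367)
```

View pics/w1.png

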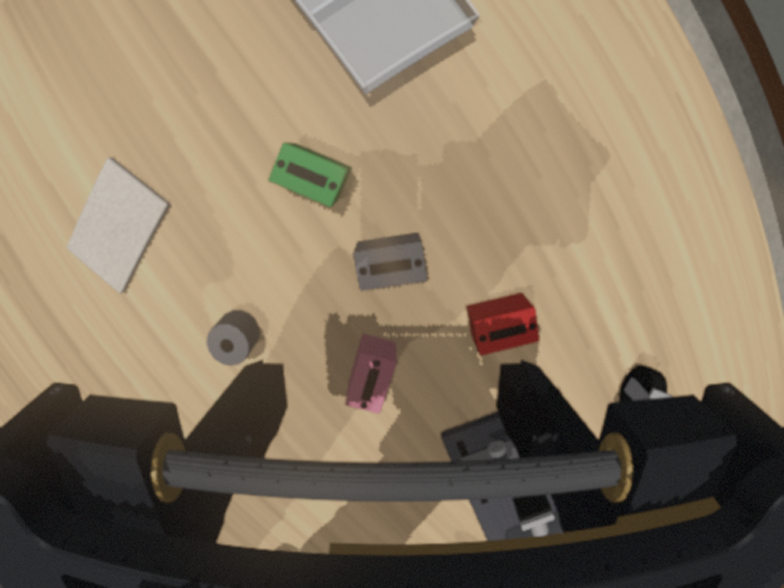

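```bash
python3 - <<'E'
from h import *
d=np.load("w.npy",allow_pickle=True).item(); im=d["im"]
save(im,"w1c",(240,155,320,215),9)
E
```

```text
(no output)
```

View pics/w1c.png

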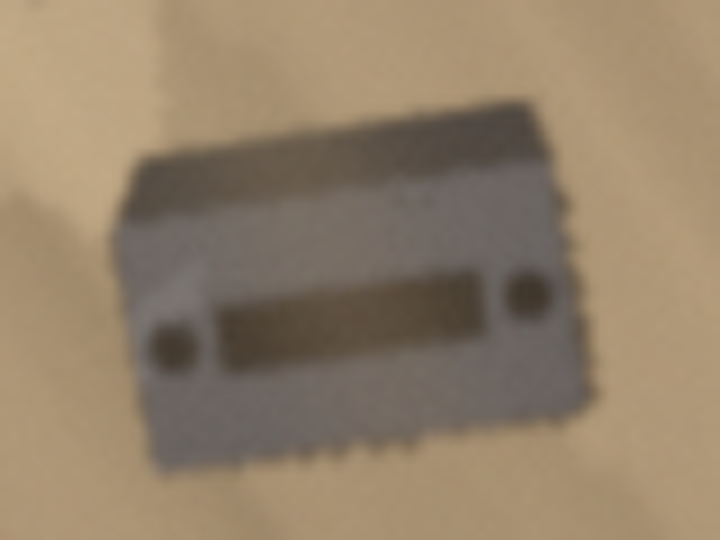

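```bash
python3 - <<'E'
from h import *
d=np.load("w.npy",allow_pickle=True).item(); p=d["p"]
c=np.array([(120,222),(548,160),(588,412),(155,468),(173,348),(528,295)])/9+[240,155]-.45
P=np.array([onz(p,q,.04,True)[:2] for q in c]); print(P.round(4))
print(P[:4].mean(0),P[4:].mean(0)); 
for i,j in((0,1),(3,2),(4,5),(0,3),(1,2)):
    v=P[j]-P[i]; print(np.linalg.norm(v).round(4),np.degrees(np.arctan2(v[1],v[0])).round(2))
ctr=(P[:4].mean(0)+P[4:].mean(0))/2
a=np.radians(np.degrees(np.arctan2(*(P[5]-P[4])[::-1])));print(ctr)
plan([*ctr,.08],[np.cos(a),np.sin(a)])
E
```

```text
[[0.5979 0.2393]
 [0.6407 0.2182]
 [0.6285 0.1916]
 [0.5845 0.2139]
 [0.5943 0.2242]
 [0.6304 0.2067]]
[0.61288442 0.2157518 ] [0.61236129 0.21544836]
0.0477 -26.16
0.0493 -26.87
0.04 -25.8
0.0287 -117.89
0.0293 -114.7
[0.61262285 0.21560008]
clock 2.12 pos [0.6133 0.2136 0.2006] toolx [ 0.002  0.    -1.   ] tooly [ 0.824 -0.567  0.002] q [-0.53  0.77  0.24  1.53 -0.22  0.87 -0.82] F [-0.5  0.3 -0.3] open 0.901
delta cm [12.06 -0.19 -0.11] yaw -0.1529 alt 2.989
```

Emit:
apply_moves:
  delta_pos:
    - [3, -0.2, -0.1]
    - [6, -0.2, -0.1]
    - [9, -0.2, -0.1]
    - [12, -0.2, -0.1]
    - [14, -0.2, -0.1]
    - [15.5, -0.2, -0.1]
    - [17, -0.2, -0.1]
    - [18, -0.2, -0.1]
    - [18, -0.2, -0.1]
    - [18, -0.2, -0.1]
  yaw: [-0.1, -0.153, -0.153, -0.153, -0.153, -0.153, -0.153, -0.153, -0.153, -0.153]
  gripper: [80, 80, 80, 80, 80, 80, 80, 80, 80, 80]

```text
clock: 2.95
tool_pos: [0.6127, 0.2157, 0.0206]
eef_rot: [0.6, 0.376, -0.598, 0.376]
contact_force: [-0.3, 0.5, 0.1]
opening: 0.8
```

Emit:
apply_moves:
  delta_pos:
    - [0, 0, 0]
    - [0, 0, 0]
    - [0, 0, 0]
    - [0, 0, 0]
    - [0, 0, 0]
    - [0, 0, 0]
    - [0, 0, 0]
  yaw: [0, 0, 0, 0, 0, 0, 0]
  gripper: [45, 45, 45, 45, 45, 45, 45]
  force: 15

```text
clock: 3.53
tool_pos: [0.6135, 0.2159, 0.0216]
eef_rot: [0.6, 0.375, -0.598, 0.376]
contact_force: [-0.5, 0.4, 5.4]
opening: 0.562
```

```bash
python3 w.py w2; python3 -c "
from h import *
plan([0.6126,0.2156,0.02])"
```

```text
clock 3.58 pos [0.6134 0.2159 0.0216] toolx [ 0.004  0.001 -1.   ] tooly [ 0.901 -0.435  0.003] q [-0.48  1.    0.13  1.62 -0.22  0.53 -0.67] F [-1.6 -0.2  6.7] open 0.569
delta cm [ 0.16 -0.06  0.06] yaw None alt None
```

View pics/w2.png

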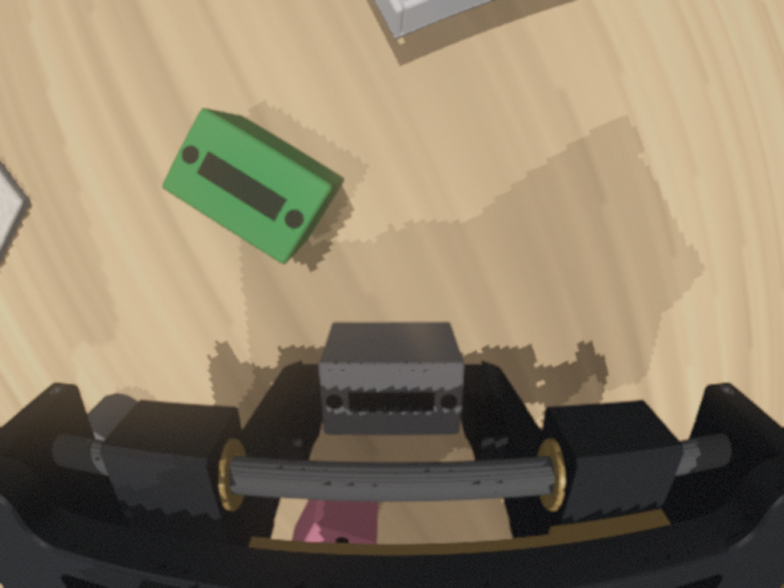

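Emit:
apply_moves:
  delta_pos:
    - [-2, 0, 0]
    - [-5, 0, 0]
    - [-9, 0, 0]
    - [-13, 0, 0]
    - [-17, 0, 0]
    - [-19, 0, 0]
    - [-20, 0, 0]
    - [-20, 0, 0]
  yaw: [0, 0, 0, 0, 0, 0, 0, 0]
  gripper: [45, 45, 45, 45, 45, 45, 45, 45]
  force: 20

```text
clock: 4.25
tool_pos: [0.6136, 0.2161, 0.2236]
eef_rot: [0.602, 0.375, -0.596, 0.377]
contact_force: [0.4, 0.4, -1.8]
opening: 0.564
```

```bash
python3 -c "
from h import *
plan([0.58,-.13,0.22],[.98,-.19])"
```

```text
clock 4.25 pos [0.6136 0.2161 0.2236] toolx [ 0.007  0.002 -1.   ] tooly [ 0.901 -0.435  0.006] q [-0.52  0.73  0.21  1.51 -0.18  0.91 -0.71] F [ 0.4  0.4 -1.8] open 0.564
delta cm [ 0.25 12.02 32.63] yaw -0.2582 alt 2.883
```

Emit:
apply_moves:
  delta_pos:
    - [0, 1, 3]
    - [0, 2.5, 6.5]
    - [0, 3.7, 10]
    - [0, 5, 14]
    - [0, 7, 18]
    - [0, 8.5, 22]
    - [0, 10, 26]
    - [0, 11, 30]
    - [0, 12, 32.6]
    - [0, 12, 32.6]
  yaw: [-0.03, -0.06, -0.09, -0.12, -0.15, -0.18, -0.21, -0.24, -0.258, -0.258]
  gripper: [45, 45, 45, 45, 45, 45, 45, 45, 45, 45]

```text
clock: 5.08
tool_pos: [0.576, -0.1404, 0.2202]
eef_rot: [-0.548, -0.445, 0.549, -0.448]
contact_force: [0.1, -1.5, -0.8]
opening: 0.568
```

Emit:
apply_moves:
  delta_pos:
    - [0, 0, 0]
    - [0, 0, 0]
  yaw: [0, 0]
  gripper: [45, 45]

```text
clock: 5.25
tool_pos: [0.5739, -0.1416, 0.2178]
eef_rot: [-0.547, -0.446, 0.551, -0.446]
contact_force: [-0.3, 0.4, -0.8]
opening: 0.564
```

```bash
python3 w.py w3; python3 -c "
from h import *
plan([0.58,-.13,0.22],[.98,-.19])
p=camera_params('wrist')
for t,z in dict(nest_bed=.012,jaw=.032,fence_face=.032,knob_top=.088,ring_mark=.062,fence=.012).items():
    for m in spot_point(t,'wrist')[:3]: print(t,round(m['score'],2),np.round(m['pixel'],1),onz(p,m['pixel'],z,True).round(4))
"
```

```text
clock 5.3 pos [ 0.5747 -0.14    0.2183] toolx [-0.002 -0.003 -1.   ] tooly [ 0.979 -0.203 -0.002] q [ 0.11  0.66  0.08  1.69 -0.07  0.8   0.02] F [-0.3 -0.1 -0.3] open 0.56
delta cm [-0.18  0.32 -1.08] yaw -0.0127 alt 3.129
nest_bed 0.96 [283.5  90.1] [ 0.5981 -0.0406  0.012 ]
nest_bed 0.71 [282.6  56.1] [ 0.6049 -0.003   0.012 ]
jaw 0.71 [283.  109.8] [ 0.593  -0.0617  0.032 ]
fence_face 0.92 [283.6  49.4] [0.6066 0.0008 0.032 ]
fence_face 0.26 [281.7 205.9] [ 0.5708 -0.1635  0.032 ]
knob_top 0.94 [278.9 204.4] [ 0.5719 -0.1442  0.088 ]
ring_mark 0.88 [252.8 191.8] [ 0.5474 -0.134   0.062 ]
ring_mark 0.64 [281.2 202.7] [ 0.5727 -0.1508  0.062 ]
fence 0.65 [280.6  59. ] [ 0.6021 -0.0058  0.012 ]
```

View pics/w3.png

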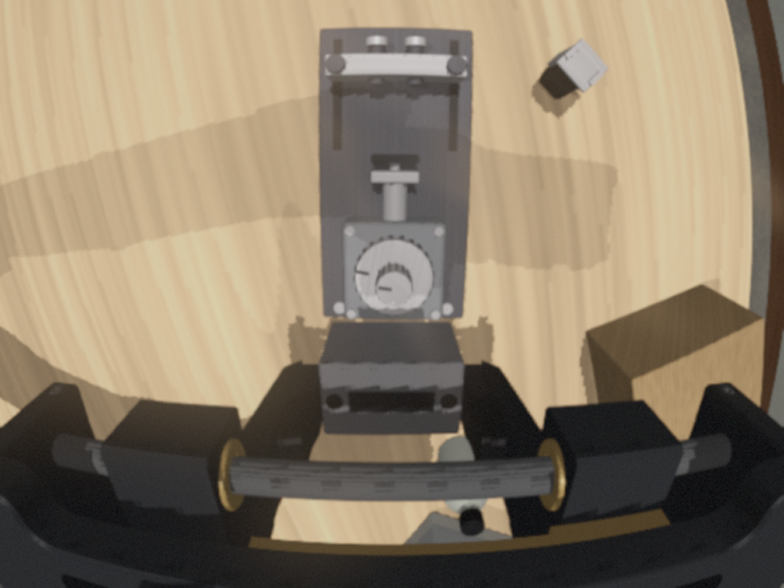

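```bash
python3 - <<'E'
from h import *
d=np.load("w.npy",allow_pickle=True).item(); im=d["im"]
save(im,"w3a",(222,15,342,105),6.6)
save(im,"w3b",(222,95,342,235),4.2)
E
```

```text
(no output)
```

View pics/w3a.png

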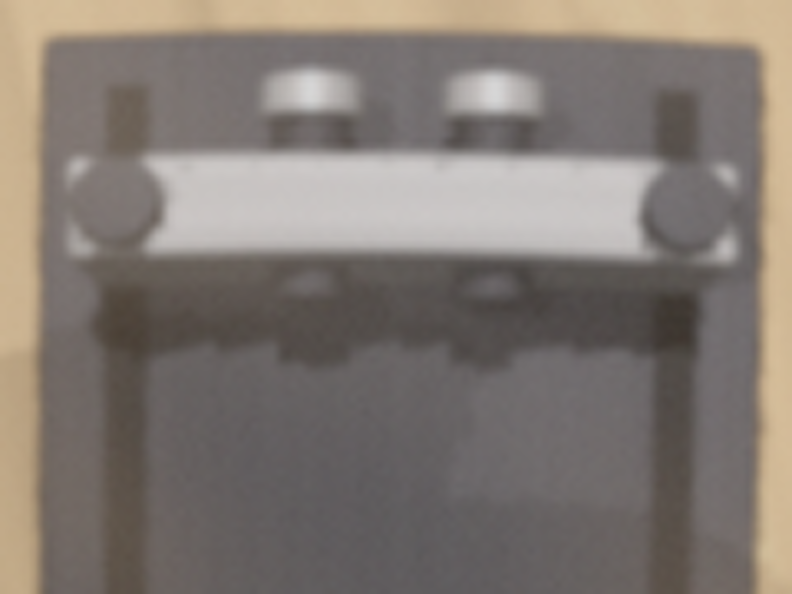

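View pics/w3b.png

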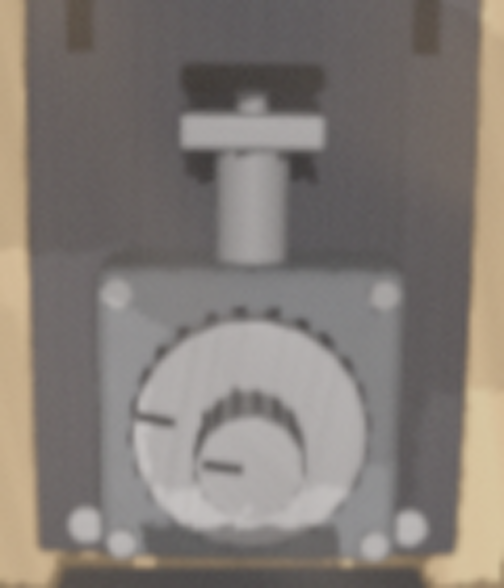

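```bash
python3 - <<'E'
from h import *
d=np.load("w.npy",allow_pickle=True).item(); p=d["p"]; print(p["position"])
A=lambda u,v:(np.array([u,v])/6.6+[222,15]-.4)
B=lambda u,v:(np.array([u,v])/4.2+[222,95]-.4)
def W(q,z): return onz(p,q,z,True)[:2]
fl,fr=W(A(72,254),.046),W(A(735,262),.046)
v=fr-fl; print("fence",fl,fr,np.linalg.norm(v),np.degrees(np.arctan2(v[1],v[0])))
Lb=[W(A(45,40),.012),W(A(40,560),.012),W(B(40,540),.012)]
Rb=[W(A(757,50),.012),W(A(758,560),.012),W(B(455,548),.012)]
for L in(Lb,Rb):
    v=L[0]-L[2]; print("bed edge",np.round(L,4).tolist(),np.degrees(np.arctan2(v[1],v[0])))
kn=W(B(249,470),.088)
kl,kr,kt=W(B(197,465),.088),W(B(303,465),.088),None
print("knob",kn,kl,kr)
pl,pr=W(B(180,65),.047),W(B(325,65),.047); v=pr-pl
print("pad",pl,pr,np.linalg.norm(v),np.degrees(np.arctan2(v[1],v[0])))
# house corners bolts
hb=[W(B(116,294),.05),W(B(385,294),.05)];v=hb[1]-hb[0];print("bolts",hb,np.degrees(np.arctan2(v[1],v[0])))
cx=(np.mean([Lb[0],Rb[0]],0)+np.mean([Lb[2],Rb[2]],0))/2
mids=[(Lb[0]+Rb[0])/2,(Lb[2]+Rb[2])/2]; v=mids[0]-mids[1]; ang=np.arctan2(v[1],v[0]);print("axis",np.degrees(ang),mids)
y=np.array([np.cos(ang),np.sin(ang)]);x=np.array([y[1],-y[0]])
s=[W(A(310,300),.036),W(A(492,300),.036)]
for n,P in(("fence",(fl+fr)/2),("pad",(pl+pr)/2),("knob",kn),("bedmid",mids[0]),("bedmid2",mids[1]),("s1",s[0]),("s2",s[1])):
    print(n,((P-kn)@x).round(4),((P-kn)@y).round(4))
E
```

```text
[ 0.59060934 -0.05932109  0.37252782]
fence [0.55545987 0.0040639 ] [ 0.65205566 -0.01717941] 0.0989041143109066 -12.403030988961811
bed edge [[0.555, 0.0491], [0.5355, -0.0392], [0.505, -0.1802]] 77.68066833911011
bed edge [[0.67, 0.0234], [0.6522, -0.0634], [0.6201, -0.2067]] 77.75630686658253
knob [ 0.57226437 -0.1482055 ] [ 0.56137552 -0.14476445] [ 0.58405035 -0.14948394]
pad [ 0.57417066 -0.0598793 ] [ 0.60747561 -0.06680264] 0.03401693825885473 -11.743246683396878
bolts [array([ 0.5476304 , -0.11012906]), array([ 0.61080257, -0.12327938])] -11.75911745492543
axis 77.71854926652456 [array([0.61252402, 0.03624434]), array([ 0.56252213, -0.19344225])]
fence 0.0006 0.1451
pad 0.0001 0.0869
knob 0.0 0.0
bedmid 0.0001 0.1888
bedmid2 0.0001 -0.0463
s1 -0.0136 0.1387
s2 0.0142 0.139
```

```bash
python3 -c "
from h import *
plan([.5965,-.0368,0.10],[.9771,-.2127])"
```

```text
clock 5.6 pos [ 0.5763 -0.1391  0.2201] toolx [ 0.002 -0.003 -1.   ] tooly [ 0.98  -0.201  0.002] q [ 0.11  0.66  0.08  1.69 -0.07  0.8   0.02] F [ 0.3 -1.3 -1.8] open 0.566
delta cm [ 11.97  -0.09 -10.46] yaw 0.0125 alt -3.129
```

Emit:
apply_moves:
  delta_pos:
    - [0, 0, -3]
    - [0, 0, -6]
    - [0, -0.1, -9]
    - [0, -0.1, -10.4]
    - [3, -0.1, -10.4]
    - [6, -0.1, -10.4]
    - [9, -0.1, -10.4]
    - [11, -0.1, -10.4]
    - [12, -0.1, -10.4]
    - [12, -0.1, -10.4]
  yaw: [0.013, 0.013, 0.013, 0.013, 0.013, 0.013, 0.013, 0.013, 0.013, 0.013]
  gripper: [45, 45, 45, 45, 45, 45, 45, 45, 45, 45]

```text
clock: 6.43
tool_pos: [0.5948, -0.0377, 0.0977]
eef_rot: [-0.549, -0.443, 0.552, -0.444]
contact_force: [0.4, 0.2, -1.4]
opening: 0.567
```

Emit:
apply_moves:
  delta_pos:
    - [0, 0, 0]
    - [0, 0, 0]
  yaw: [0, 0]
  gripper: [45, 45]

```text
clock: 6.6
tool_pos: [0.5957, -0.0381, 0.0989]
eef_rot: [-0.55, -0.442, 0.552, -0.444]
contact_force: [0.8, 0.2, -0.5]
opening: 0.562
```

```bash
python3 -c "
from h import *
plan([.5965,-.0368,0.034],[.9771,-.2127])
for c in('top','scene'): save(snapshot(c),c+'1',(180,120,400,260) if c=='top' else (160,160,360,300),3.5)
"; python3 w.py w4
```

```text
clock 6.6 pos [ 0.5957 -0.0381  0.0989] toolx [-0.001 -0.004 -1.   ] tooly [ 0.977 -0.213  0.   ] q [-0.06  0.83  0.07  1.77 -0.1   0.55 -0.14] F [ 0.8  0.2 -0.5] open 0.562
delta cm [ 6.48  0.05 -0.17] yaw -0.0008 alt 3.141
```

View pics/scene1.png

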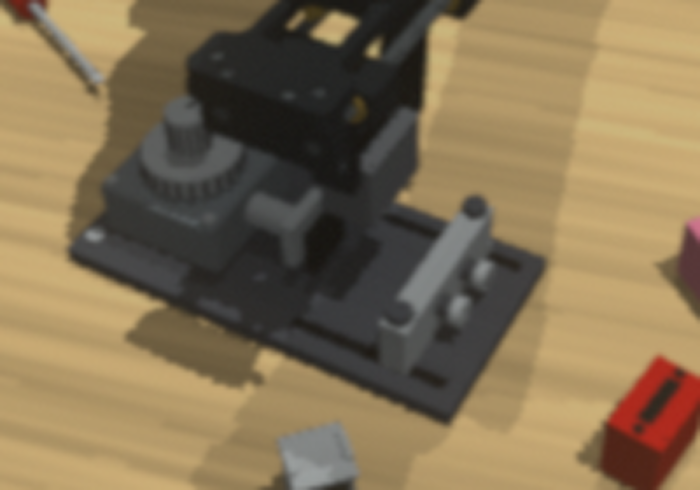

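View pics/w4.png

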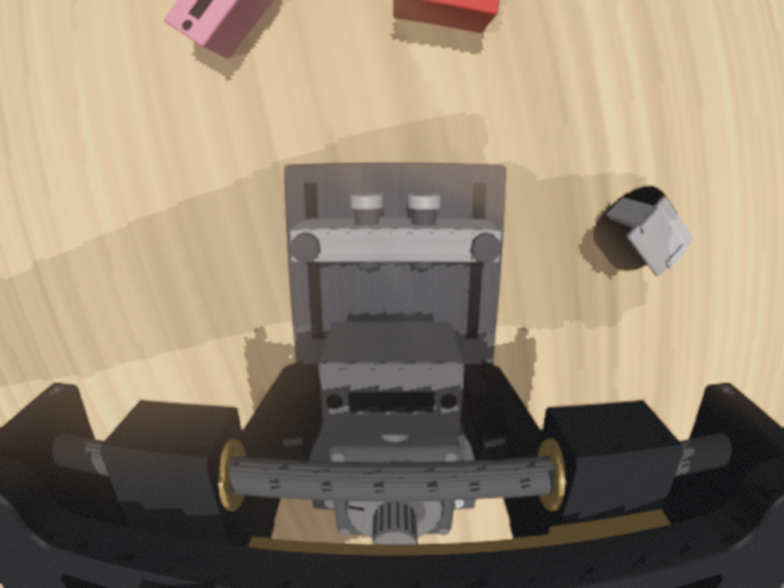

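Emit:
apply_moves:
  delta_pos:
    - [1.5, 0, -0.1]
    - [3, 0, -0.2]
    - [4, 0, -0.2]
    - [5, 0, -0.2]
    - [5.6, 0, -0.2]
    - [6, 0, -0.2]
    - [6.3, 0, -0.2]
    - [6.5, 0, -0.2]
    - [6.5, 0, -0.2]
    - [6.5, 0, -0.2]
  yaw: [0, 0, 0, 0, 0, 0, 0, 0, 0, 0]
  gripper: [45, 45, 45, 45, 45, 45, 45, 45, 45, 45]

```text
clock: 7.58
tool_pos: [0.5964, -0.0362, 0.0343]
eef_rot: [-0.55, -0.442, 0.552, -0.445]
contact_force: [0.2, 0.4, -1.5]
opening: 0.565
```

```bash
python3 -c "
from h import *
plan([.5965,-.0368,0.034],[.9771,-.2127])
"; python3 w.py w5
```

```text
clock 7.58 pos [ 0.5964 -0.0362  0.0343] toolx [ 0.    -0.004 -1.   ] tooly [ 0.977 -0.213  0.001] q [-0.05  0.93  0.06  1.78 -0.1   0.43 -0.14] F [ 0.2  0.4 -1.5] open 0.565
delta cm [0.03 0.02 0.05] yaw -0.0007 alt 3.141
```

View pics/w5.png

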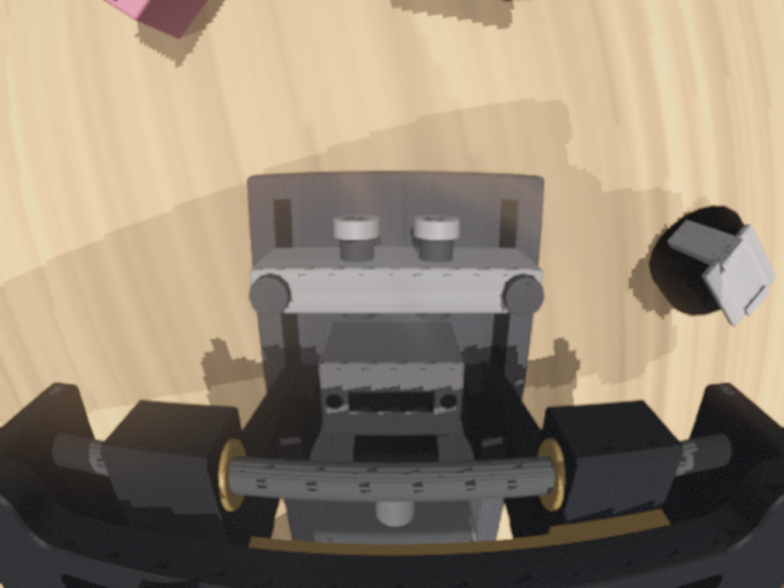

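Emit:
apply_moves:
  delta_pos:
    - [0.1, 0, 0]
    - [0.2, 0, 0]
    - [0.2, 0, 0]
  yaw: [0, 0, 0]
  gripper: [45, 45, 45]

```text
clock: 7.88
tool_pos: [0.5969, -0.0365, 0.0336]
eef_rot: [-0.55, -0.442, 0.551, -0.445]
contact_force: [-1.8, -1.4, 6.6]
opening: 0.567
```

Emit:
apply_moves:
  delta_pos:
    - [0, 0, 0]
    - [0, 0, 0]
    - [0, 0, 0]
    - [0, 0, 0]
  yaw: [0, 0, 0, 0]
  gripper: [60, 70, 78, 78]

```text
clock: 8.22
tool_pos: [0.5969, -0.0364, 0.0336]
eef_rot: [-0.55, -0.442, 0.551, -0.445]
contact_force: [0.2, 0.0, -1.2]
opening: 0.779
```

Emit:
apply_moves:
  delta_pos:
    - [-1, 0, 0]
    - [-3, 0, 0]
    - [-6, 0, 0]
    - [-9, 0, 0]
    - [-12, 0, 0]
    - [-15, 0, 0]
    - [-18, 0, 0]
    - [-18, 0, 4]
    - [-18, 0, 8]
    - [-18, 0, 8]
  yaw: [0, 0, 0, 0, 0, 0, 0, 0, 0, 0]
  gripper: [78, 78, 78, 78, 78, 78, 78, 78, 78, 78]

```text
clock: 9.05
tool_pos: [0.5769, -0.125, 0.2157]
eef_rot: [-0.551, -0.436, 0.556, -0.444]
contact_force: [-1.2, -1.4, 0.3]
opening: 0.78
```

Emit:
apply_moves:
  delta_pos:
    - [0, 0, 0]
    - [0, 0, 0]
    - [0, 0, 0]
  yaw: [0, 0, 0]
  gripper: [78, 78, 78]

```text
clock: 9.3
tool_pos: [0.5771, -0.1243, 0.2159]
eef_rot: [-0.551, -0.436, 0.555, -0.444]
contact_force: [0.2, 0.1, -0.1]
opening: 0.78
```

```bash
python3 w.py w6; python3 -c "
from h import *
plan([.5723,-.1482,0.12],[.9771,-.2127])
p=camera_params('wrist')
for t,z in dict(block_mid=.032,jaw=.032,fence_face=.032,knob_top=.088,ring_mark=.062).items():
    for m in spot_point(t,'wrist')[:3]: print(t,round(m['score'],2),np.round(m['pixel'],1),onz(p,m['pixel'],z,True).round(4))
d=np.load('w.npy',allow_pickle=True).item(); save(d['im'],'w6c',(210,20,350,230),2.8)
"
```

```text
clock 9.35 pos [ 0.5772 -0.1235  0.2157] toolx [ 0.002 -0.011 -1.   ] tooly [ 0.975 -0.224  0.004] q [ 0.07  0.66  0.1   1.7  -0.07  0.78 -0.03] F [ 0.1 -0.2 -0.4] open 0.782
delta cm [9.6  0.03 2.42] yaw -0.0112 alt 3.13
jaw 0.97 [280.1 125.3] [ 0.5915 -0.0622  0.032 ]
fence_face 0.8 [279.5  68.1] [ 0.6043 -0.0039  0.032 ]
fence_face 0.2 [276.5  98.3] [ 0.5942 -0.034   0.032 ]
knob_top 0.8 [278.  225.5] [ 0.5696 -0.1478  0.088 ]
knob_top 0.68 [276.7  70.4] [ 0.5999 -0.0114  0.088 ]
ring_mark 0.82 [253.9 208.7] [ 0.5479 -0.1348  0.062 ]
```

View pics/w6c.png

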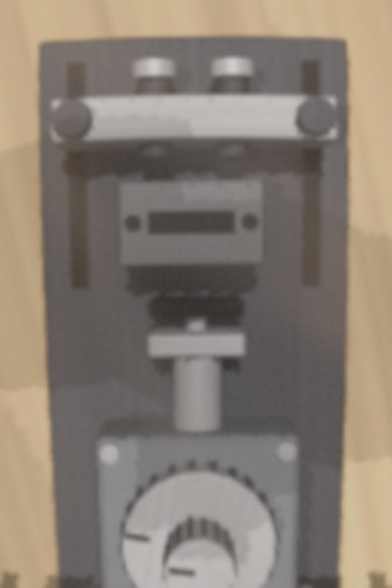

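Emit:
apply_moves:
  delta_pos:
    - [1, 0, 1]
    - [2, 0, 2]
    - [3, 0, 2.4]
    - [4, 0, 2.4]
    - [4.5, 0, 2.4]
    - [4.5, 0, 2.4]
    - [4.5, 0, 2.4]
    - [4.5, 0, 2.4]
    - [4.5, 0, 2.4]
    - [4.5, 0, 2.4]
  yaw: [-0.12, -0.24, -0.36, -0.48, -0.6, -0.72, -0.84, -0.96, -1.08, -1.2]
  gripper: [60, 60, 60, 60, 60, 60, 60, 60, 60, 60]

```text
clock: 10.43
tool_pos: [0.572, -0.1475, 0.1707]
eef_rot: [0.202, 0.675, -0.21, 0.678]
contact_force: [-0.0, 0.4, -0.3]
opening: 0.595
```

Emit:
apply_moves:
  delta_pos:
    - [0, 0, 0]
    - [0, 0, 0]
    - [0, 0, 0]
    - [0, 0, 0]
  yaw: [-0.1, -0.15, -0.15, -0.15]
  gripper: [60, 60, 60, 60]

```text
clock: 10.77
tool_pos: [0.572, -0.1474, 0.1706]
eef_rot: [0.151, 0.689, -0.159, 0.691]
contact_force: [0.7, 0.1, 0.0]
opening: 0.601
```

```bash
python3 w.py w7; python3 -c "
from h import *
plan([.5723,-.1482,0.082])
p=camera_params('wrist')
for t,z in dict(knob_top=.088,ring_mark=.062).items():
    for m in spot_point(t,'wrist')[:3]: print(t,round(m['score'],2),np.round(m['pixel'],1),onz(p,m['pixel'],z,True).round(4))
d=np.load('w.npy',allow_pickle=True).item(); save(d['im'],'w7c',(210,140,350,260),5)
"
```

```text
clock 10.82 pos [ 0.572  -0.1474  0.1706] toolx [ 0.001 -0.012 -1.   ] tooly [ 0.427  0.904 -0.01 ] q [ 0.34  0.73 -0.3   1.73  0.32  0.73  1.  ] F [-0.2  0.4 -0.1] open 0.603
delta cm [8.86 0.03 0.  ] yaw None alt None
knob_top 0.8 [280.2 217. ] [ 0.5712 -0.1474  0.088 ]
ring_mark 0.75 [274.  180.5] [ 0.5482 -0.1425  0.062 ]
ring_mark 0.47 [278.2 219.2] [ 0.5806 -0.154   0.062 ]
```

View pics/w7.png

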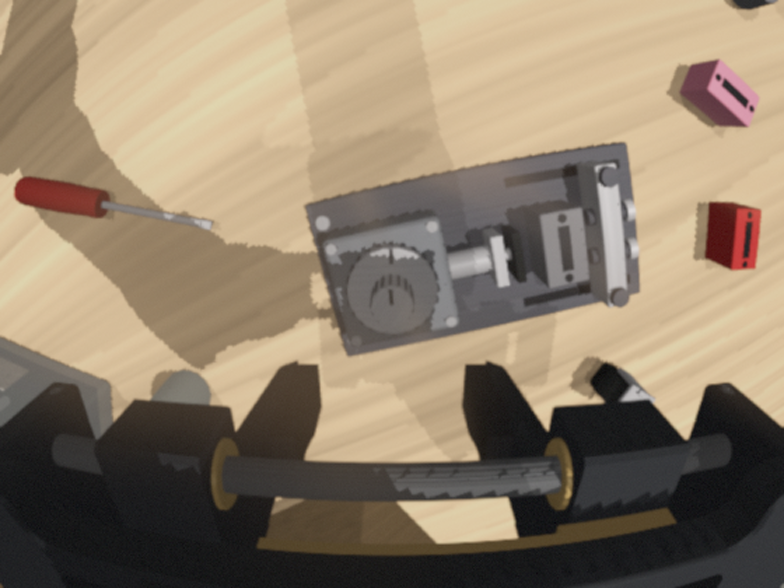

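View pics/w7c.png

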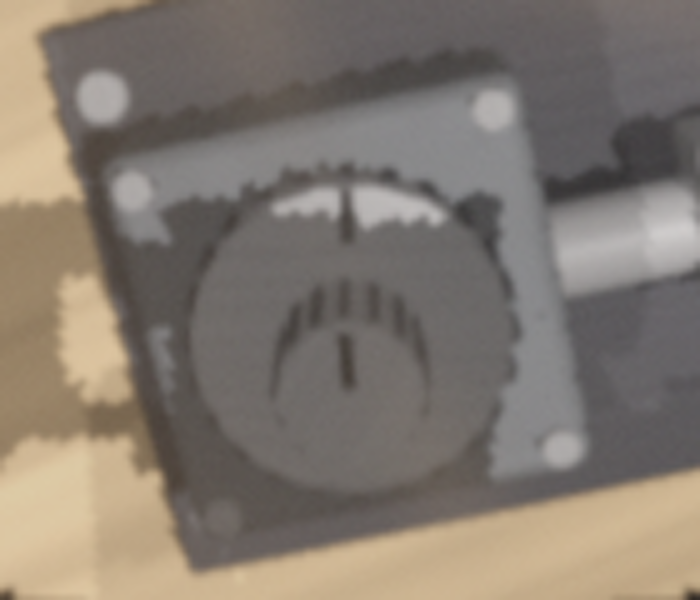

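Emit:
apply_moves:
  delta_pos:
    - [2, 0, 0]
    - [4, 0, 0]
    - [5.5, 0, 0]
    - [7, 0, 0]
    - [8, 0, 0]
    - [8.6, 0, 0]
    - [9, 0, 0]
    - [9, 0, 0]
    - [9, 0, 0]
  yaw: [0, 0, 0, 0, 0, 0, 0, 0, 0]
  gripper: [55, 55, 55, 55, 55, 55, 55, 55, 55]
  force: 45

```text
clock: 11.67
tool_pos: [0.5725, -0.1485, 0.0811]
eef_rot: [0.151, 0.688, -0.159, 0.692]
contact_force: [0.7, 0.0, 0.4]
opening: 0.55
```

```bash
python3 w.py w8; python3 -c "
from h import *
plan([.5723,-.1481,0.080])
save(snapshot('scene'),'scene8',(160,140,340,280),4)
"
```

```text
clock 11.72 pos [ 0.5727 -0.1486  0.0813] toolx [ 0.003 -0.012 -1.   ] tooly [ 0.427  0.904 -0.01 ] q [ 0.31  0.86 -0.24  1.79  0.38  0.54  0.95] F [ 0.6 -0.3  0.4] open 0.547
delta cm [ 0.13  0.03 -0.05] yaw None alt None
```

View pics/w8.png

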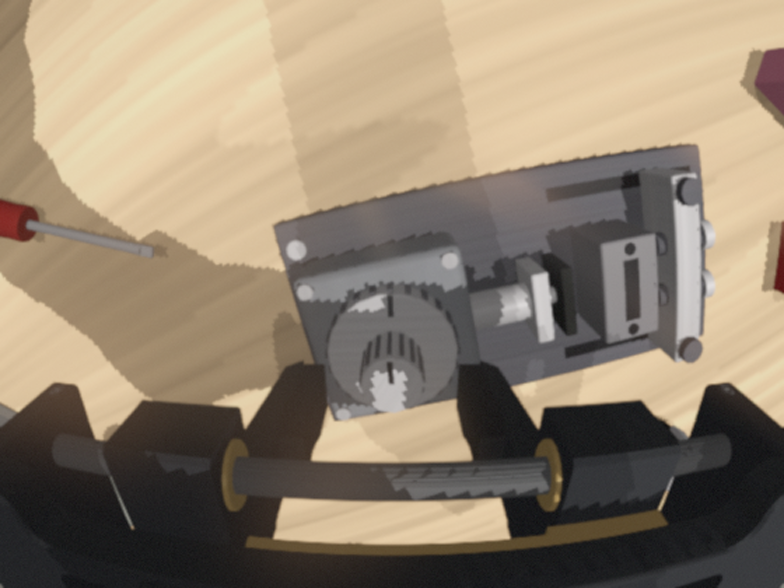

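View pics/scene8.png

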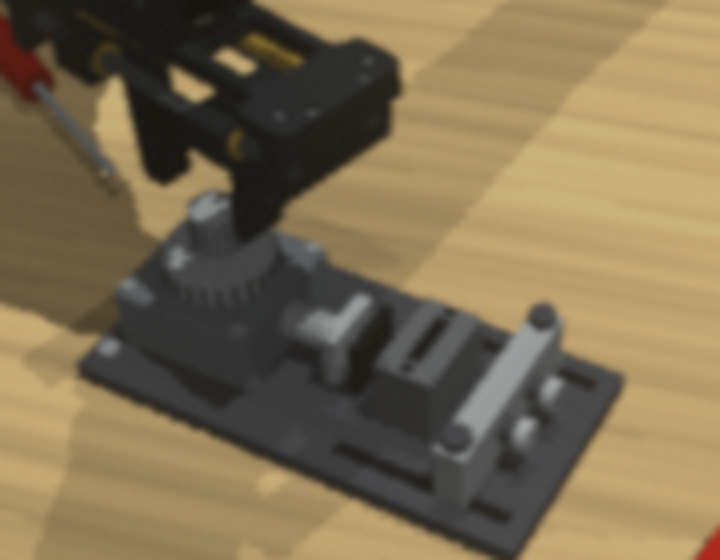

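Emit:
apply_moves:
  delta_pos:
    - [0, 0, 0]
    - [0, 0, 0]
    - [0, 0, 0]
    - [0, 0, 0]
    - [0, 0, 0]
    - [0, 0, 0]
    - [0, 0, 0]
    - [0, 0, 0]
  yaw: [0, 0, 0, 0, 0, 0, 0, 0]
  gripper: [20, 20, 20, 20, 20, 20, 20, 20]
  force: 45

```text
clock: 12.43
tool_pos: [0.5727, -0.1485, 0.0814]
eef_rot: [0.151, 0.688, -0.159, 0.692]
contact_force: [0.3, 0.2, 0.8]
opening: 0.201
```

```bash
cat > st.py <<'E'
from h import *
s=get_state();M=R.from_quat(s["eef_rot"]).as_matrix()
print(round(s["clock"],2),s["tool_pos"].round(4),"F",s["contact_force"].round(1),"mom",s["moment"].round(3),"toolyaw",round(float(np.degrees(np.arctan2(M[1,1],M[0,1]))),2),"q",s["q"].round(2),"tau7",s["joint_torque"][6].round(3),round(s["opening"],3),"toolx",M[:,0].round(3))
E
python3 st.py; python3 w.py w9
```

```text
12.43 [ 0.5727 -0.1485  0.0814] F [0.3 0.2 0.8] mom [0.034 0.014 0.   ] toolyaw 64.72 q [ 0.31  0.86 -0.24  1.79  0.38  0.54  0.95] tau7 0.001 0.201 toolx [ 0.003 -0.012 -1.   ]
```

View pics/w9.png

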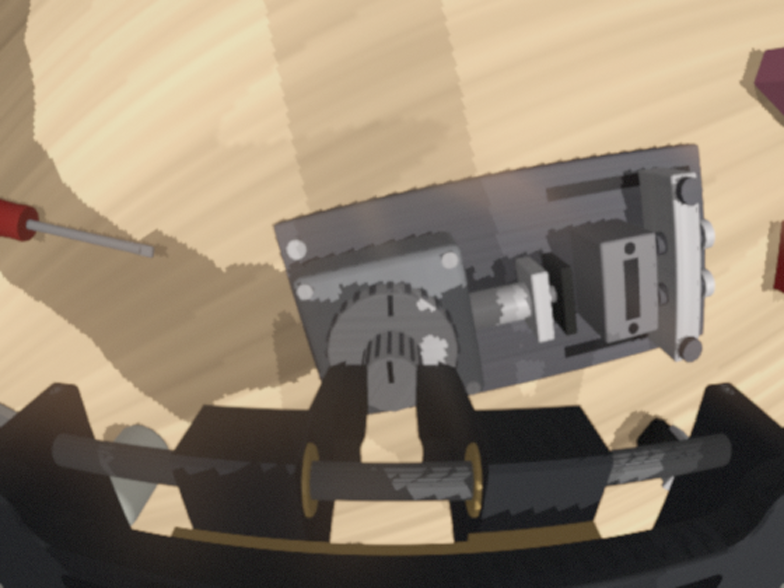

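```bash
python3 -c "
from h import *
d=np.load('w.npy',allow_pickle=True).item();p=d['p'];s=get_state();M=R.from_quat(s['eef_rot']).as_matrix()
for n,o in (('tcp',[0,0,0]),('tip',[.014,0,0]),('grasp',[-.005,0,0]),('tipz-9',[.014,.009,-.009]),('tipz+9',[.014,-.009,.009])): print(n,(proj(p,s['tool_pos']+M@o,True)).round(1))
for z in(.088,.062): print(proj(p,[.5723,-.148,z],True))
save(d['im'],'w9c',(200,180,360,310),5)
im=snapshot('scene'); save(im,'s9',(180,150,280,230),7)
"
```

```text
tcp [279.6 269.4]
tip [279.6 257.9]
grasp [279.6 273.9]
tipz-9 [295.4 243.7]
tipz+9 [264.4 271.5]
[280.19770935 274.52369772]
[280.55266482 252.7919921 ]
```

View pics/w9c.png

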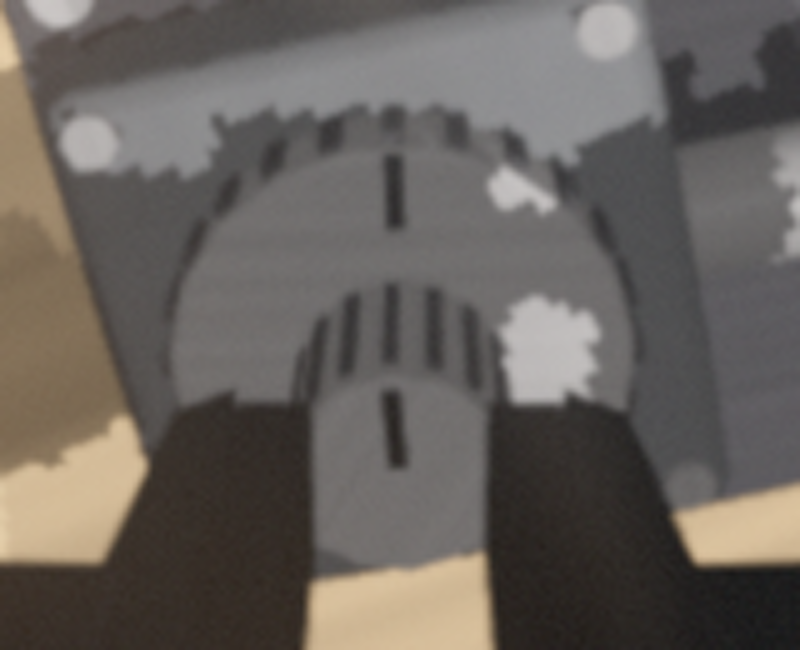

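View pics/s9.png

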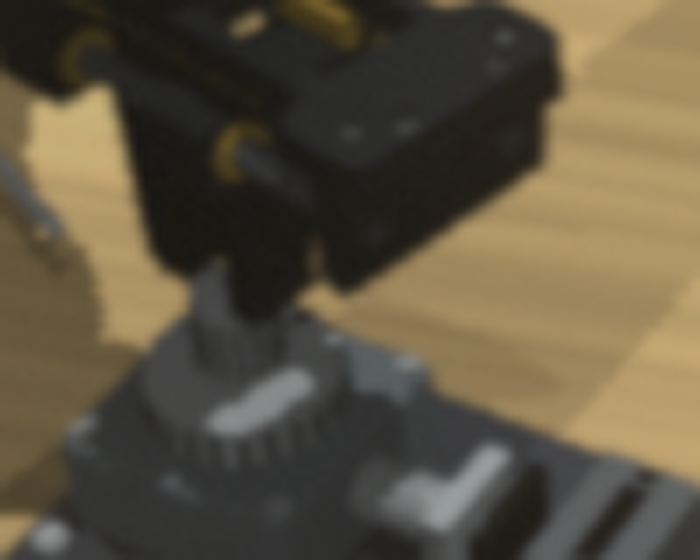

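Emit:
apply_moves:
  delta_pos:
    - [0, 0, 0]
    - [0, 0, 0]
    - [0, 0, 0]
    - [0, 0, 0]
  yaw: [0, 0, 0, 0]
  gripper: [10, 10, 10, 10]
  force: 4

```text
clock: 12.87
tool_pos: [0.5727, -0.1486, 0.0814]
eef_rot: [0.151, 0.688, -0.159, 0.692]
contact_force: [-0.0, -0.0, -0.0]
opening: 0.098
```

```bash
python3 st.py; python3 w.py w10; python3 -c "
from h import *
d=np.load('w.npy',allow_pickle=True).item()
save(d['im'],'w10c',(200,180,360,310),5)"
```

```text
12.87 [ 0.5727 -0.1486  0.0814] F [-0. -0. -0.] mom [-0.002  0.017 -0.013] toolyaw 64.72 q [ 0.31  0.86 -0.24  1.79  0.38  0.54  0.95] tau7 0.001 0.098 toolx [ 0.003 -0.012 -1.   ]
```

View pics/w10c.png

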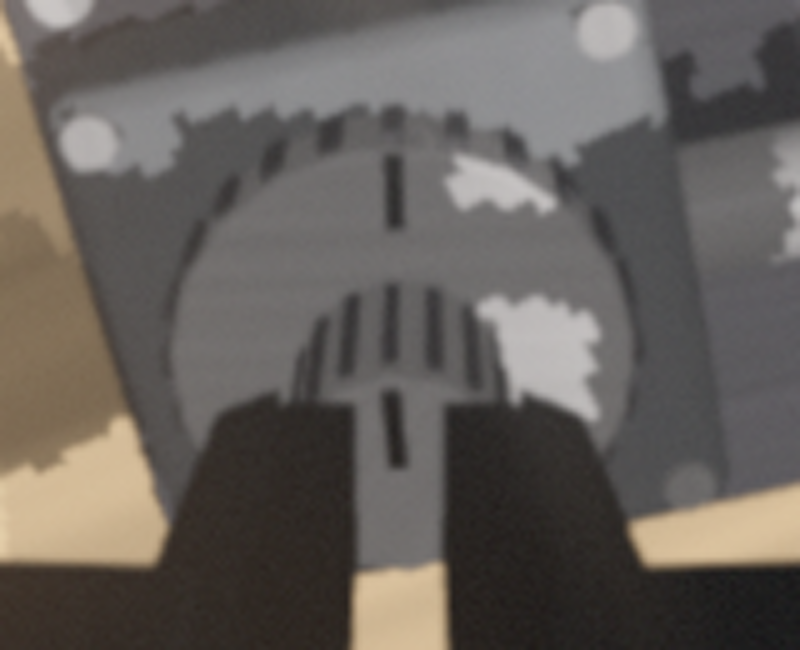

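Emit:
apply_moves:
  delta_pos:
    - [-0.2, 0, 0]
    - [-0.2, 0, 0]
    - [-0.2, 0, 0]
    - [-0.2, 0, 0]
    - [0.4, 0, 0]
    - [0.9, 0, 0]
    - [1.3, 0, 0]
    - [1.6, 0, 0]
    - [1.6, 0, 0]
  yaw: [0, 0, 0, 0, 0, 0, 0, 0, 0]
  gripper: [50, 50, 50, 50, 50, 50, 50, 50, 50]
  force: 10

```text
clock: 13.67
tool_pos: [0.5721, -0.1487, 0.0644]
eef_rot: [0.151, 0.689, -0.159, 0.691]
contact_force: [0.8, 0.2, -0.3]
opening: 0.501
```

```bash
python3 st.py; python3 w.py w11; python3 -c "
from h import *
im=snapshot('scene'); save(im,'s11',(180,150,280,230),7)"
```

```text
13.67 [ 0.5721 -0.1487  0.0644] F [ 0.8  0.2 -0.3] mom [-0.005 -0.036 -0.017] toolyaw 64.72 q [ 0.3   0.88 -0.23  1.79  0.39  0.51  0.94] tau7 -0.017 0.501 toolx [ 0.001 -0.012 -1.   ]
```

View pics/w11.png

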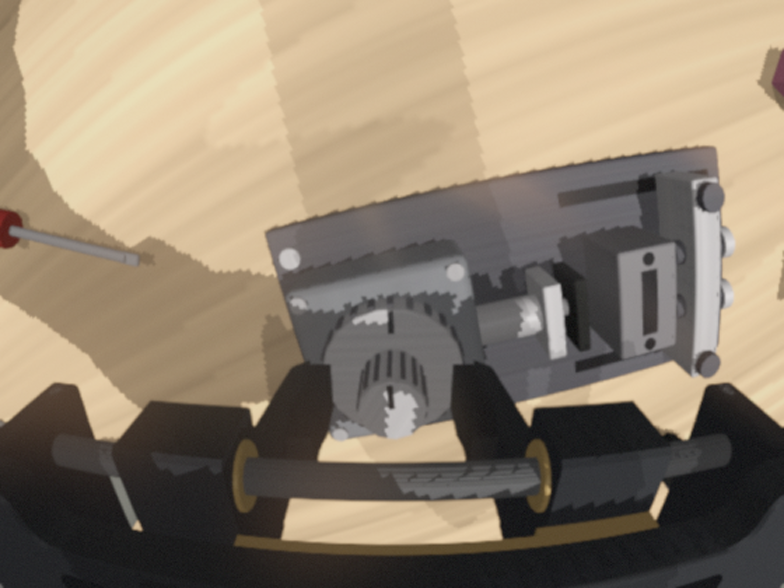

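View pics/s11.png

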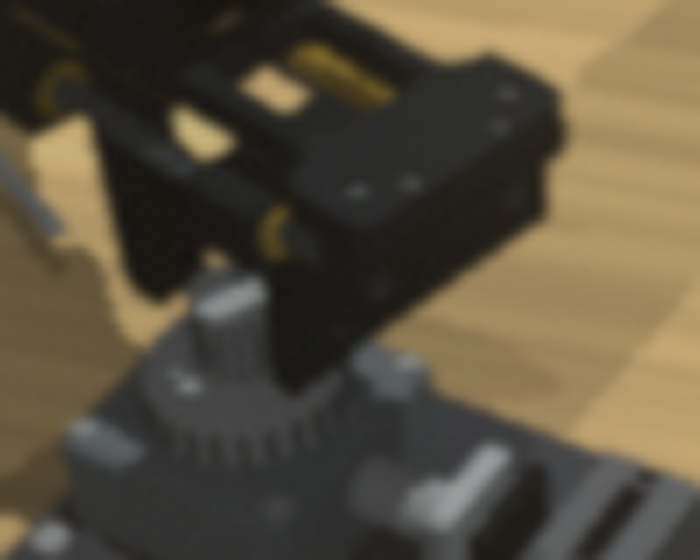

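```bash
python3 -c "
from h import *
p=camera_params('scene');s=get_state();M=R.from_quat(s['eef_rot']).as_matrix()
for r in(.022,.039):
  for dz in(-.009,.009):
    for h in(-.014,-.007,0,.007):
      X=s['tool_pos']+M@[-h,r,dz]; print(r,dz,h,((proj(p,X)-[180,150])*7).round(0))
for z in(.062,.088):
  print(z,((proj(p,[.5723,-.148,z])-[180,150])*7).round(0))
"
```

```text
0.022 -0.009 -0.014 [318. 406.]
0.022 -0.009 -0.007 [316. 387.]
0.022 -0.009 0 [314. 368.]
0.022 -0.009 0.007 [312. 349.]
0.022 0.009 -0.014 [269. 440.]
0.022 0.009 -0.007 [267. 421.]
0.022 0.009 0 [264. 402.]
0.022 0.009 0.007 [262. 383.]
0.039 -0.009 -0.014 [361. 434.]
0.039 -0.009 -0.007 [359. 416.]
0.039 -0.009 0 [358. 397.]
0.039 -0.009 0.007 [356. 378.]
0.039 0.009 -0.014 [313. 469.]
0.039 0.009 -0.007 [310. 451.]
0.039 0.009 0 [308. 432.]
0.039 0.009 0.007 [306. 413.]
0.062 [238. 357.]
0.088 [227. 285.]
```

Emit:
apply_moves:
  delta_pos:
    - [0.3, 0, 0]
    - [0.3, 0, 0]
    - [0.3, 0, 0]
    - [0.3, 0, 0]
    - [0.3, 0, 0]
    - [0.3, 0, 0]
    - [0.3, 0, 0]
    - [0.3, 0, 0]
  yaw: [0, 0, 0, 0, 0, 0, 0, 0]
  gripper: [40, 35, 30, 20, 20, 20, 20, 20]
  force: 45

```text
clock: 14.43
tool_pos: [0.5727, -0.1486, 0.0622]
eef_rot: [0.151, 0.688, -0.159, 0.692]
contact_force: [0.5, 1.7, 0.1]
opening: 0.257
```

```bash
python3 st.py; python3 w.py w12
```

```text
14.43 [ 0.5727 -0.1486  0.0622] F [0.5 1.7 0.1] mom [ 0.117 -0.093  0.032] toolyaw 64.73 q [ 0.3   0.89 -0.23  1.79  0.39  0.5   0.94] tau7 0.005 0.257 toolx [ 0.003 -0.012 -1.   ]
```

View pics/w12.png

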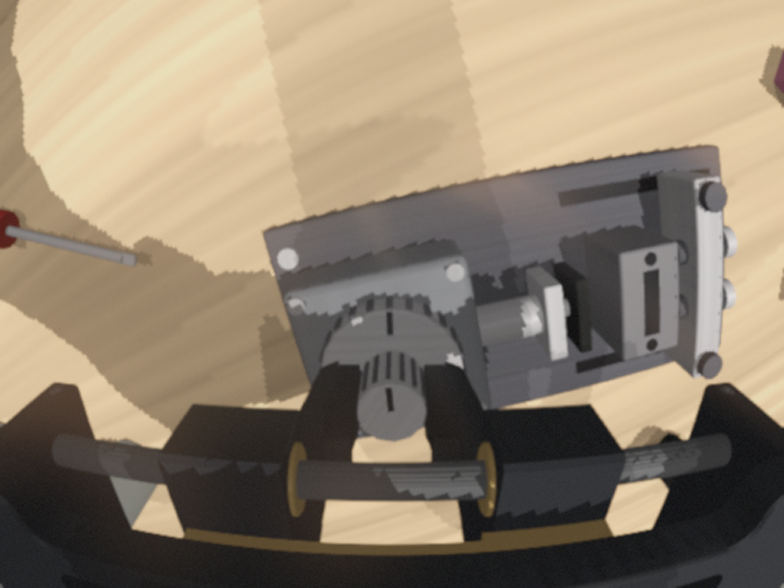

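Emit:
apply_moves:
  delta_pos:
    - [0, 0, 0]
    - [0, 0, 0]
    - [0, 0, 0]
    - [0, 0, 0]
    - [0, 0, 0]
    - [0, 0, 0]
    - [0, 0, 0]
  yaw: [0.06, 0.14, 0.22, 0.3, 0.36, 0.4, 0.4]
  gripper: [20, 20, 20, 20, 20, 20, 20]
  force: 55

```text
clock: 15.07
tool_pos: [0.5729, -0.1483, 0.0622]
eef_rot: [0.285, 0.643, -0.292, 0.648]
contact_force: [1.2, 1.8, -1.5]
opening: 0.255
```

```bash
python3 st.py; python3 w.py w13
```

```text
15.07 [ 0.5729 -0.1483  0.0622] F [ 1.2  1.8 -1.5] mom [ 0.077 -0.104  0.136] toolyaw 41.81 q [ 0.24  0.88 -0.13  1.8   0.24  0.48  0.68] tau7 -0.428 0.255 toolx [ 0.003 -0.012 -1.   ]
```

View pics/w13.png

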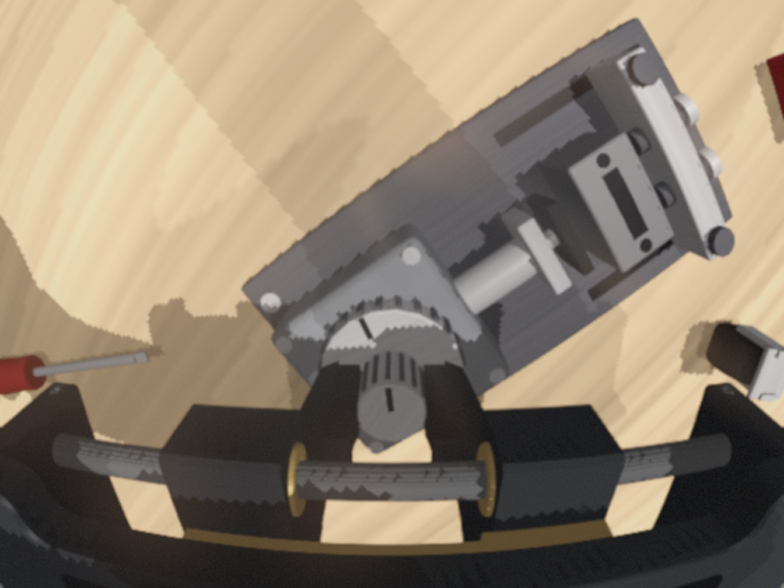

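Emit:
apply_moves:
  delta_pos:
    - [0, 0, 0]
    - [0, 0, 0]
    - [0, 0, 0]
    - [0, 0, 0]
    - [0, 0, 0]
    - [0, 0, 0]
    - [0, 0, 0]
    - [0, 0, 0]
    - [0, 0, 0]
  yaw: [0.08, 0.18, 0.28, 0.38, 0.48, 0.58, 0.66, 0.7, 0.7]
  gripper: [20, 20, 20, 20, 20, 20, 20, 20, 20]

```text
clock: 15.87
tool_pos: [0.5734, -0.1481, 0.0622]
eef_rot: [0.49, 0.504, -0.494, 0.512]
contact_force: [2.0, 0.3, -1.6]
opening: 0.257
```

```bash
python3 st.py; python3 w.py w14; python3 -c "
from h import *
d=np.load('w.npy',allow_pickle=True).item()
save(d['im'],'w14c',(270,0,430,120),5)"
```

```text
15.87 [ 0.5734 -0.1481  0.0622] F [ 2.   0.3 -1.6] mom [ 0.106 -0.167  0.16 ] toolyaw 1.85 q [ 0.15  0.88  0.04  1.8  -0.04  0.45  0.24] tau7 -0.445 0.257 toolx [ 0.004 -0.012 -1.   ]
```

View pics/w14.png

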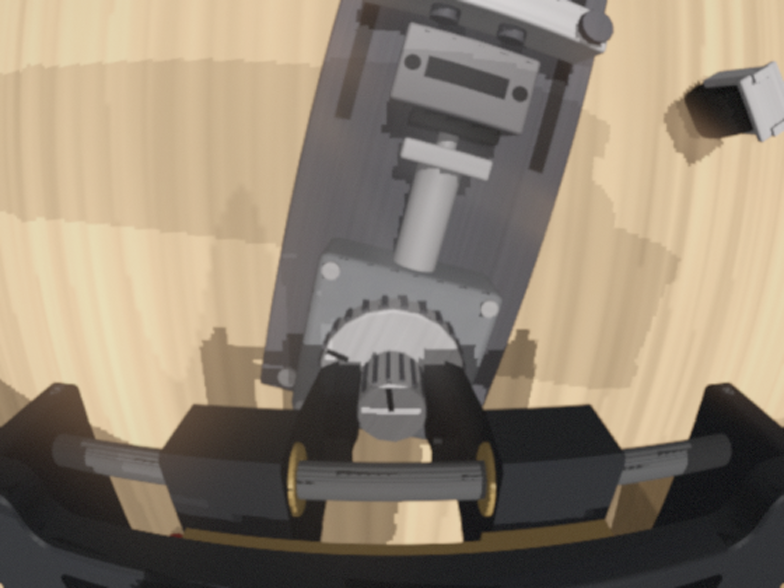

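Emit:
apply_moves:
  delta_pos:
    - [0, 0, 0]
    - [0, 0, 0]
    - [0, 0, 0]
    - [0, 0, 0]
    - [0, 0, 0]
  yaw: [0.08, 0.16, 0.24, 0.32, 0.36]
  gripper: [20, 20, 20, 20, 20]

```text
clock: 16.33
tool_pos: [0.5738, -0.1481, 0.0622]
eef_rot: [-0.573, -0.408, 0.576, -0.416]
contact_force: [2.6, -0.0, -2.7]
opening: 0.255
```

```bash
python3 st.py; python3 w.py w15
```

```text
16.33 [ 0.5738 -0.1481  0.0622] F [ 2.6 -0.  -2.7] mom [ 0.069 -0.102  0.229] toolyaw -18.76 q [ 0.1   0.89  0.12  1.8  -0.18  0.46  0.01] tau7 -0.216 0.255 toolx [ 0.004 -0.012 -1.   ]
```

View pics/w15.png

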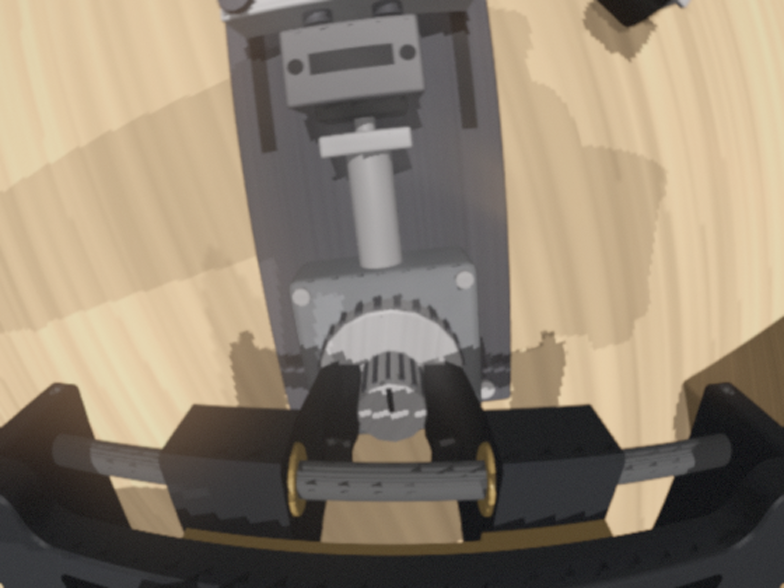

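Emit:
apply_moves:
  delta_pos:
    - [0, 0, 0]
    - [0, 0, 0]
    - [0, 0, 0]
    - [0, 0, 0]
  yaw: [0.025, 0.05, 0.075, 0.1]
  gripper: [20, 20, 20, 20]

```text
clock: 16.72
tool_pos: [0.5739, -0.1482, 0.0622]
eef_rot: [-0.594, -0.378, 0.596, -0.386]
contact_force: [1.7, 0.0, -2.8]
opening: 0.256
```

```bash
python3 st.py
```

```text
16.72 [ 0.5739 -0.1482  0.0622] F [ 1.7  0.  -2.8] mom [ 0.151 -0.099  0.231] toolyaw -24.61 q [ 0.09  0.89  0.14  1.8  -0.22  0.46 -0.05] tau7 -0.066 0.256 toolx [ 0.004 -0.012 -1.   ]
```

Emit:
apply_moves:
  delta_pos:
    - [0, 0, 0]
    - [0, 0, 0]
    - [0, 0, 0]
  yaw: [0.025, 0.05, 0.075]
  gripper: [20, 20, 20]

```text
clock: 16.97
tool_pos: [0.574, -0.1481, 0.0622]
eef_rot: [-0.609, -0.354, 0.61, -0.363]
contact_force: [3.0, -0.6, -1.8]
opening: 0.257
```

```bash
python3 st.py; python3 w.py w16;python3 -c "
from h import *
d=np.load('w.npy',allow_pickle=True).item()
save(d['im'],'w16c',(140,0,330,120),4)"
```

```text
16.97 [ 0.574  -0.1481  0.0622] F [ 3.  -0.6 -1.8] mom [ 0.093 -0.078  0.221] toolyaw -29.04 q [ 0.08  0.89  0.16  1.8  -0.26  0.46 -0.1 ] tau7 -0.073 0.257 toolx [ 0.004 -0.012 -1.   ]
```

View pics/w16c.png

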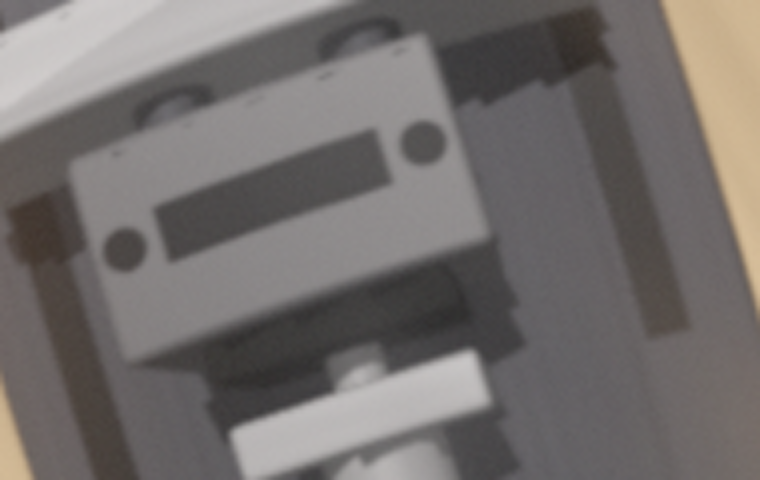

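Emit:
apply_moves:
  delta_pos:
    - [0, 0, 0]
    - [0, 0, 0]
  yaw: [0.025, 0.05]
  gripper: [20, 20]

```text
clock: 17.18
tool_pos: [0.574, -0.1482, 0.0622]
eef_rot: [-0.618, -0.338, 0.619, -0.347]
contact_force: [2.6, 0.1, -1.8]
opening: 0.255
```

```bash
python3 st.py
```

```text
17.18 [ 0.574  -0.1482  0.0622] F [ 2.6  0.1 -1.8] mom [ 0.081 -0.104  0.241] toolyaw -32.11 q [ 0.07  0.89  0.17  1.8  -0.28  0.46 -0.13] tau7 -0.066 0.255 toolx [ 0.004 -0.012 -1.   ]
```

Emit:
apply_moves:
  delta_pos:
    - [0, 0, 0]
    - [0, 0, 0]
  yaw: [0.025, 0.05]
  gripper: [20, 20]

```text
clock: 17.35
tool_pos: [0.574, -0.1482, 0.0622]
eef_rot: [-0.627, -0.321, 0.628, -0.33]
contact_force: [3.5, 0.5, -2.0]
opening: 0.259
```

```bash
python3 st.py
```

```text
17.35 [ 0.574  -0.1482  0.0622] F [ 3.5  0.5 -2. ] mom [ 0.115 -0.093  0.257] toolyaw -35.12 q [ 0.06  0.89  0.18  1.8  -0.3   0.46 -0.17] tau7 -0.085 0.259 toolx [ 0.005 -0.012 -1.   ]
```

Emit:
apply_moves:
  delta_pos:
    - [0, 0, 0]
    - [0, 0, 0]
  yaw: [0.02, 0.04]
  gripper: [20, 20]

```text
clock: 17.52
tool_pos: [0.5741, -0.1482, 0.0622]
eef_rot: [-0.634, -0.308, 0.635, -0.317]
contact_force: [2.1, -1.4, -1.8]
opening: 0.256
```

```bash
python3 st.py; python3 w.py w17;python3 -c "
from h import *
d=np.load('w.npy',allow_pickle=True).item()
save(d['im'],'w17c',(110,0,300,130),4)"
```

```text
17.52 [ 0.5741 -0.1482  0.0622] F [ 2.1 -1.4 -1.8] mom [ 0.118 -0.08   0.234] toolyaw -37.54 q [ 0.06  0.89  0.19  1.8  -0.31  0.47 -0.19] tau7 -0.131 0.256 toolx [ 0.005 -0.012 -1.   ]
```

View pics/w17c.png

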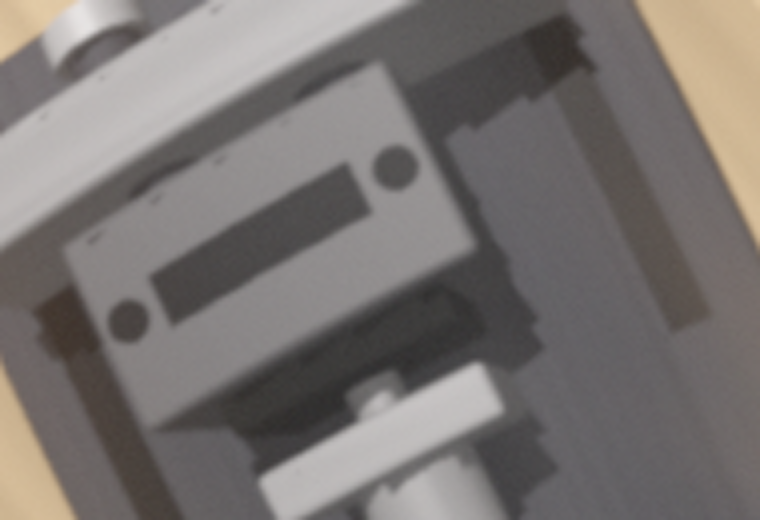

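Emit:
apply_moves:
  delta_pos:
    - [0, 0, 0]
    - [0, 0, 0]
  yaw: [0.025, 0.05]
  gripper: [20, 20]

```text
clock: 17.73
tool_pos: [0.5741, -0.1483, 0.0622]
eef_rot: [-0.642, -0.291, 0.643, -0.3]
contact_force: [2.6, -0.1, -3.2]
opening: 0.259
```

```bash
python3 st.py
```

```text
17.73 [ 0.5741 -0.1483  0.0622] F [ 2.6 -0.1 -3.2] mom [ 0.126 -0.079  0.301] toolyaw -40.59 q [ 0.05  0.9   0.21  1.8  -0.34  0.47 -0.23] tau7 -0.06 0.259 toolx [ 0.005 -0.012 -1.   ]
```

Emit:
apply_moves:
  delta_pos:
    - [0, 0, 0]
    - [0, 0, 0]
  yaw: [0.025, 0.05]
  gripper: [20, 20]

```text
clock: 17.9
tool_pos: [0.5741, -0.1483, 0.0622]
eef_rot: [-0.65, -0.274, 0.65, -0.283]
contact_force: [3.0, 0.0, -2.4]
opening: 0.257
```

```bash
python3 st.py
```

```text
17.9 [ 0.5741 -0.1483  0.0622] F [ 3.   0.  -2.4] mom [ 0.169 -0.119  0.302] toolyaw -43.61 q [ 0.05  0.9   0.22  1.8  -0.36  0.47 -0.26] tau7 -0.092 0.257 toolx [ 0.005 -0.012 -1.   ]
```

Emit:
apply_moves:
  delta_pos:
    - [0, 0, 0]
    - [0, 0, 0]
  yaw: [0.02, 0.04]
  gripper: [20, 20]

```text
clock: 18.07
tool_pos: [0.5742, -0.1483, 0.0622]
eef_rot: [-0.656, -0.26, 0.656, -0.269]
contact_force: [2.4, -0.6, -3.5]
opening: 0.252
```

```bash
python3 st.py;  python3 w.py w18;python3 -c "
from h import *
d=np.load('w.npy',allow_pickle=True).item()
save(d['im'],'w18c',(90,10,280,140),4)"; python3 st.py
```

```text
18.07 [ 0.5742 -0.1483  0.0622] F [ 2.4 -0.6 -3.5] mom [ 0.165 -0.101  0.334] toolyaw -46.02 q [ 0.04  0.9   0.23  1.8  -0.37  0.47 -0.29] tau7 -0.174 0.252 toolx [ 0.005 -0.012 -1.   ]
18.12 [ 0.5742 -0.1483  0.0622] F [ 2.7 -0.6 -1.6] mom [ 0.148 -0.159  0.219] toolyaw -46.06 q [ 0.04  0.9   0.23  1.8  -0.37  0.47 -0.29] tau7 -0.248 0.254 toolx [ 0.005 -0.012 -1.   ]
```

View pics/w18c.png

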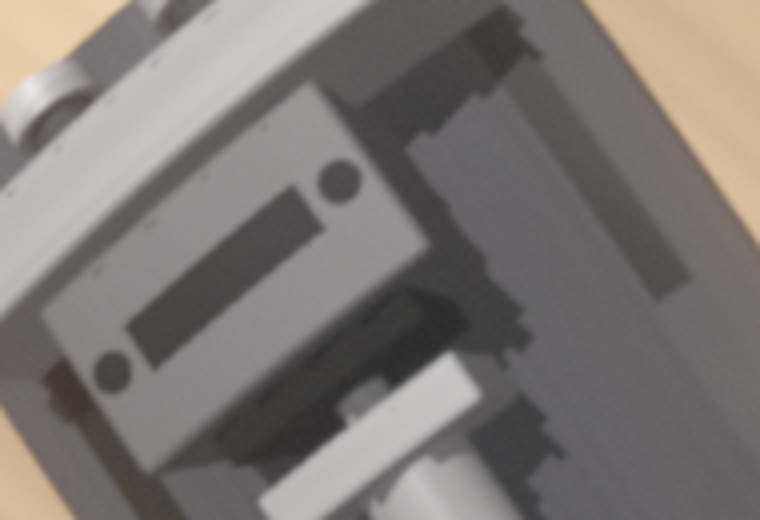

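Emit:
apply_moves:
  delta_pos:
    - [0, 0, 0]
    - [0, 0, 0]
  yaw: [0.012, 0.025]
  gripper: [20, 20]

```text
clock: 18.28
tool_pos: [0.5742, -0.1483, 0.0622]
eef_rot: [-0.659, -0.251, 0.659, -0.261]
contact_force: [2.9, -1.3, -3.3]
opening: 0.253
```

```bash
python3 st.py;  python3 w.py w19; python3 st.py; python3 w.py w19b;python3 st.py
```

```text
18.28 [ 0.5742 -0.1483  0.0622] F [ 2.9 -1.3 -3.3] mom [ 0.149 -0.156  0.322] toolyaw -47.56 q [ 0.04  0.9   0.23  1.8  -0.38  0.47 -0.3 ] tau7 -0.228 0.253 toolx [ 0.005 -0.012 -1.   ]
18.33 [ 0.5742 -0.1483  0.0622] F [ 3.2 -0.8 -2.2] mom [ 0.147 -0.134  0.243] toolyaw -47.59 q [ 0.04  0.9   0.23  1.8  -0.38  0.47 -0.3 ] tau7 -0.27 0.255 toolx [ 0.005 -0.012 -1.   ]
18.38 [ 0.5742 -0.1483  0.0622] F [ 2.1 -0.9 -2. ] mom [ 0.142 -0.183  0.277] toolyaw -47.53 q [ 0.04  0.9   0.23  1.8  -0.38  0.47 -0.3 ] tau7 -0.306 0.256 toolx [ 0.005 -0.012 -1.   ]
```

View pics/w19b.png

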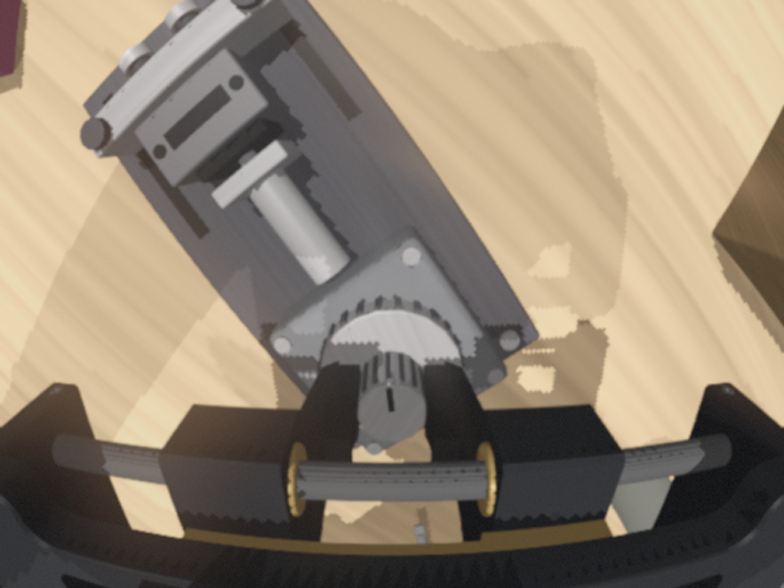

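Emit:
apply_moves:
  delta_pos:
    - [0, 0, 0]
    - [0, 0, 0]
    - [0, 0, 0]
    - [0, 0, 0]
  yaw: [0, 0, 0, 0]
  gripper: [35, 50, 50, 50]

```text
clock: 18.72
tool_pos: [0.5736, -0.1484, 0.0622]
eef_rot: [-0.659, -0.251, 0.659, -0.26]
contact_force: [0.0, 0.1, -0.6]
opening: 0.5
```

Emit:
apply_moves:
  delta_pos:
    - [-1, 0, 0]
    - [-3, 0, 0]
    - [-6, 0, 0]
    - [-9, 0, 0]
    - [-12, 0, 0]
    - [-14, 0, 0]
    - [-14, 0, 0]
  yaw: [0, 0, 0.1, 0.1, 0, -0.1, -0.1]
  gripper: [50, 50, 50, 50, 50, 50, 50]

```text
clock: 19.3
tool_pos: [0.5755, -0.1479, 0.2076]
eef_rot: [0.647, 0.283, -0.643, 0.296]
contact_force: [-0.4, -1.1, 1.0]
opening: 0.5
```

Emit:
apply_moves:
  delta_pos:
    - [0, 0, 0]
    - [0, 0, 0]
  yaw: [-0.1, -0.1]
  gripper: [50, 50]

```text
clock: 19.47
tool_pos: [0.5756, -0.1481, 0.2087]
eef_rot: [0.632, 0.315, -0.627, 0.328]
contact_force: [0.2, -1.0, 0.3]
opening: 0.502
```

```bash
python3 st.py;  python3 w.py w20; python3 -c "
from h import *
d=np.load('w.npy',allow_pickle=True).item()
save(snapshot('scene'),'s20',(160,140,340,290),4)
p=camera_params('wrist')
for t,z in dict(block_mid=.032,jaw=.032,fence_face=.032,knob_top=.088,ring_mark=.062).items():
    for m in spot_point(t,'wrist')[:2]: print(t,round(m['score'],2),np.round(m['pixel'],1),onz(p,m['pixel'],z,True).round(4))
"
```

```text
19.47 [ 0.5756 -0.1481  0.2087] F [ 0.2 -1.   0.3] mom [-0.045  0.081 -0.011] toolyaw -35.89 q [ 0.    0.68  0.29  1.72 -0.25  0.76 -0.22] tau7 0.68 0.502 toolx [ 0.015 -0.014 -1.   ]
block_mid 0.91 [221.4  78.8] [ 0.5963 -0.0238  0.032 ]
block_mid 0.55 [103.6   1.3] [0.5491 0.1396 0.032 ]
jaw 0.89 [229.4  88.3] [ 0.5968 -0.0366  0.032 ]
jaw 0.28 [219.2  64.2] [ 0.6035 -0.0102  0.032 ]
fence_face 0.79 [217.   54.9] [ 0.6076 -0.001   0.032 ]
knob_top 0.18 [234.9  96.2] [ 0.6005 -0.0519  0.088 ]
ring_mark 0.59 [249.5 201.9] [ 0.5485 -0.1375  0.062 ]
```

View pics/w20.png

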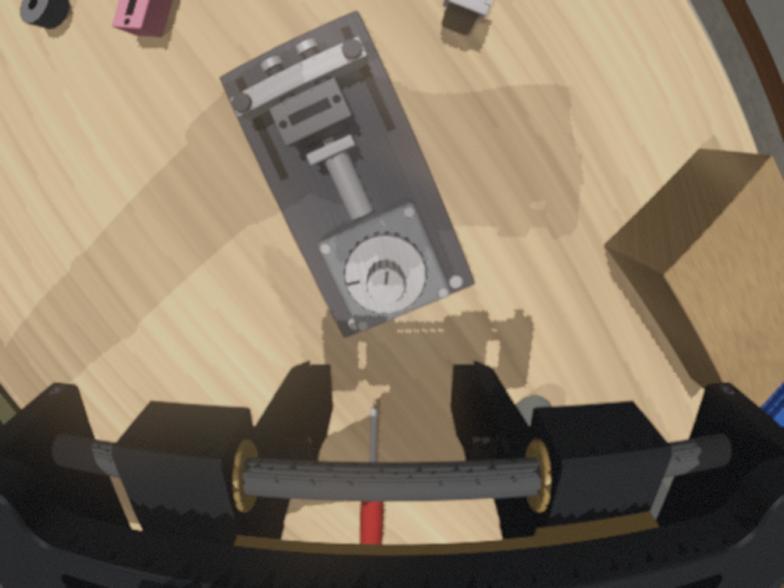

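View pics/s20.png

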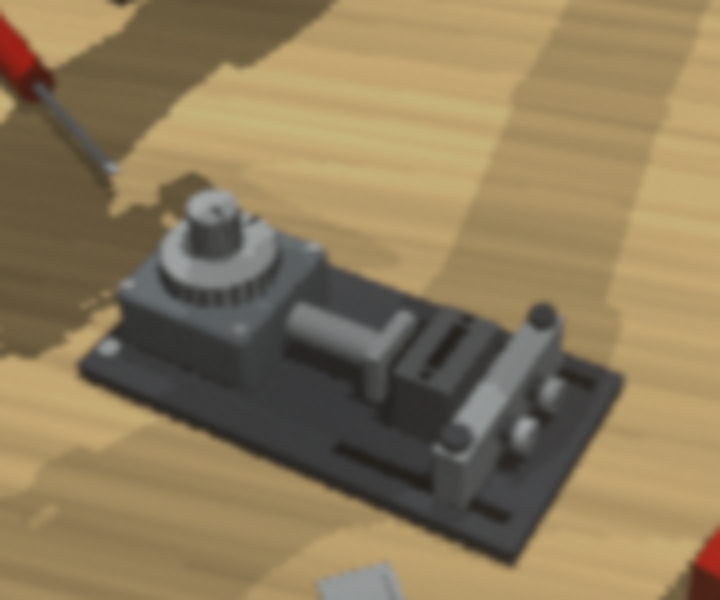

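```bash
python3 -c "
from h import *
plan([.5766,-.1287,.135],[.9771,-.2127])"
```

```text
clock 19.82 pos [ 0.5751 -0.1478  0.2069] toolx [ 0.011 -0.014 -1.   ] tooly [ 0.809 -0.588  0.018] q [-0.    0.69  0.29  1.72 -0.25  0.76 -0.22] F [ 0.4 -0.2  0.2] open 0.501
delta cm [ 7.17 -1.13 -1.66] yaw -0.4142 alt 2.727
```

Emit:
apply_moves:
  delta_pos:
    - [1, -0.2, -0.4]
    - [2, -0.5, -0.8]
    - [3, -0.8, -1.2]
    - [4, -1, -1.6]
    - [5, -1.1, -1.7]
    - [6, -1.1, -1.7]
    - [7, -1.1, -1.7]
    - [7.2, -1.1, -1.7]
    - [7.2, -1.1, -1.7]
    - [7.2, -1.1, -1.7]
  yaw: [-0.08, -0.16, -0.24, -0.32, -0.4, -0.414, -0.414, -0.414, -0.414, -0.414]
  gripper: [50, 50, 50, 50, 50, 50, 50, 50, 50, 50]

```text
clock: 20.65
tool_pos: [0.5772, -0.1289, 0.1347]
eef_rot: [-0.551, -0.437, 0.551, -0.45]
contact_force: [0.1, -0.2, 0.6]
opening: 0.497
```

```bash
python3 st.py;  python3 w.py w21; python3 -c "
from h import *
d=np.load('w.npy',allow_pickle=True).item()
save(d['im'],'w21a',(225,50,335,130),7)
save(d['im'],'w21b',(225,150,345,260),5)
"
```

```text
20.65 [ 0.5772 -0.1289  0.1347] F [ 0.1 -0.2  0.6] mom [-0.017  0.109  0.048] toolyaw -12.36 q [ 0.05  0.77  0.14  1.78 -0.16  0.59  0.07] tau7 -0.008 0.497 toolx [ 0.012 -0.015 -1.   ]
```

View pics/w21.png

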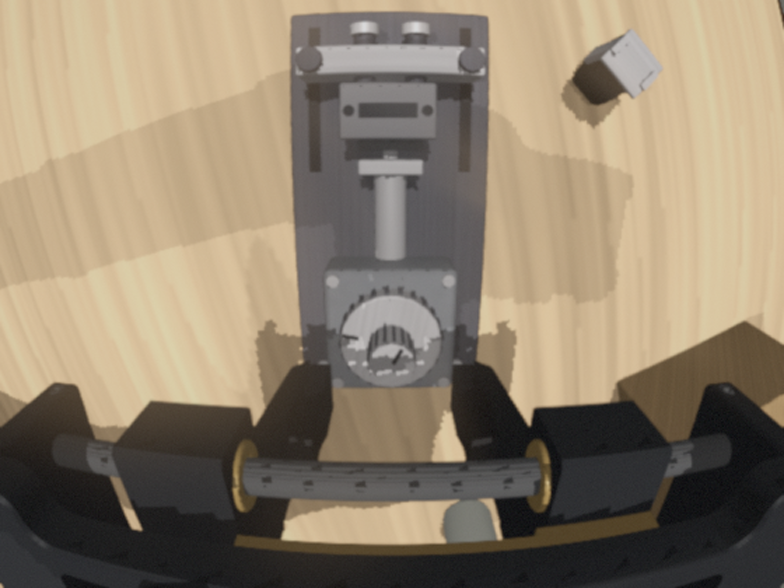

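View pics/w21a.png

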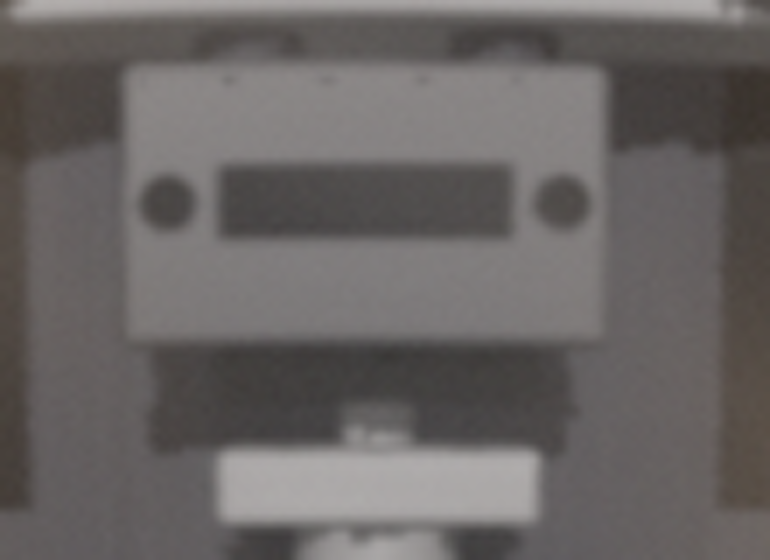

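View pics/w21b.png

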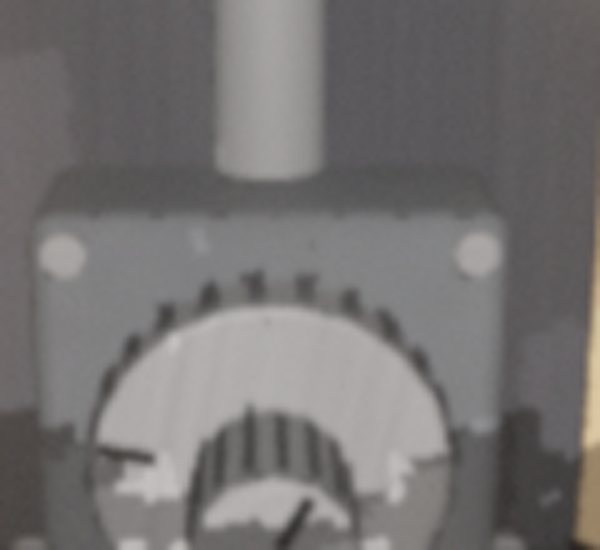

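```bash
python3 - <<'E'
from h import *
d=np.load("w.npy",allow_pickle=True).item(); p=d["p"]
y=np.array([.2127,.9771]);x=np.array([y[1],-y[0]]);kn=np.array([.5723,-.148])
A=lambda u,v:np.array([u,v])/7+[225,50]-.43
def J(q,z): P=onz(p,q,z,True)[:2]-kn; return np.round([1000*P@x,1000*P@y],2)
print(p["position"],"block corners",[J(A(*c),.052) for c in((125,66),(605,66),(603,342),(130,342))])
for z in(.045,.047,.049): print(z,"plate",J(A(218,447),z),J(A(540,447),z))
print("screw-ish",J(A(250,45),.036)); print("knob",J(np.array([276,515])/5+[225,150],.088))
E
```

```text
[ 0.59234334 -0.04511589  0.28886322] block corners [array([-25.36, 138.08]), array([ 23.37, 137.97]), array([ 23.29, 108.92]), array([-25.08, 109.06])]
0.045 plate [-16.58  97.72] [17.45 97.64]
0.047 plate [-16.46  97.78] [17.29 97.7 ]
0.049 plate [-16.35  97.83] [17.13 97.76]
screw-ish [-13.34 142.35]
knob [0.77 5.55]
```

Emit:
apply_moves:
  delta_pos:
    - [-2, 0, 0]
    - [-4, 0, 0]
    - [-6, 0, 0]
    - [-6, 0, 0]
    - [-6, 0, 0]
  yaw: [0, 0, 0, 0, 0]
  gripper: [50, 50, 50, 50, 50]

```text
clock: 21.12
tool_pos: [0.5777, -0.1282, 0.1966]
eef_rot: [0.552, 0.435, -0.55, 0.451]
contact_force: [0.1, 0.6, -1.5]
opening: 0.501
```

```bash
python3 st.py; python3 -c "
from plant import *
print(finish_job())"
```

```text
21.12 [ 0.5777 -0.1282  0.1966] F [ 0.1  0.6 -1.5] mom [-0.07   0.116  0.02 ] toolyaw -12.37 q [ 0.04  0.68  0.17  1.74 -0.14  0.72  0.06] tau7 -0.012 0.501 toolx [ 0.016 -0.015 -1.   ]
the job is handed in; nothing more can be done
None
```

I stood the grey latch block in the jig and let go. I then turned the inner knob about 1.96 rad clockwise in one grip, released it, raised the arm clear and handed the job in at 21 s. The hand-in gave no verdict.

**Last picture:** the block is about 1 mm off centre, square to within about 0.01 rad, and against the stop screws. The ring mark had not visibly moved; its readings scattered by several mm, so this was judged by eye. The other things on the bench did not look disturbed, though I did not measure them.

**Clamping force:** I could not measure this directly; I put it at about 8–11 N.
- **Knob torque:** the rise while turning points to about 7–8 N.
- **Turn past home:** the angle turned after the block came home points to about 9–11 N.
- **Pad squeeze in the picture:** this gives a lower value, about 4–8 N, but it is only good to about 4 N.

**Fingertips shorter than stated:** they ended about 8 mm behind the TCP, not 14 mm ahead of it. My first close on the knob therefore shut in the air above it. I went 19 mm lower and gripped properly; the knob did not slip during the turn.

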